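# Make up a repair kit and a refill kit at the electronics bench

## Robot

A 6-joint arm with a two-finger parallel gripper is mounted at the origin on the work surface. World frame = base frame: x ahead of the robot, y to its left, z up, the work surface at z = 0. Lengths are in mm, angles in rad, forces in N, time in s.
With the tool pointing down it reaches from about 400 to 925 mm from the base axis. Payload 12.5 kg.
Tool frame: the origin (TCP) lies midway between the tips of the shut fingers; the grasp point (between the pads) lies 19 mm behind it; z points along the fingers, y is the direction in which the jaws open and shut (so a half turn about z gives the same grasp; the last joint's range is limited). The gripper opens to 95 mm and grips with 3 to 60 N. Pads are 20 mm wide; open, the fingers measure 119 mm over their backs; the gripper's body (75 mm by 180 mm) begins 59 mm behind the grasp point.
Start: joints at [-0.106, 0.491, 1.559, -0, 1.092, -0.106], TCP at [625.017, 0.021, 214.661] pointing down, gripper open.
Joint ranges: [-3.1, 3.1], [-0.84, 2.19], [0.05, 2.79], [-1.13, 4.28], [0.06, 2.93], [-2.69, 2.69]. Speed limits (rad/s): [2.22, 2.22, 2.79, 3.14, 3.14, 3.14].

## Interface

Orientations are given as [roll, pitch, yaw] about the fixed x, y, z axes, in that order (R = Rz(yaw) Ry(pitch) Rx(roll)).
In Python, from cell import env gives the robot as it stands.
- The arm moves only by the tool drive_tool, never from a script. Its argument "increments" is a list of rows, each a list of 2 entries, a list of its own where there are three numbers: the shift along the tool's x, y, z as a fraction of full scale, then the turn, a rotation vector about the tool's x, y, z as a fraction of full scale. In form: [[[x, y, z], [ax, ay, az]], ...]. A call has 1 to 5 rows; each row shifts and turns the commanded pose from where the row before left it, along the tool's axes as they then stand; what a row does not reach is not made up. Full scale, the value 1, is 30 mm for a shift and 0.08 rad for a turn. A row lasts 1/12 s, in which the tool goes at most 41.7 mm and 7.16 degrees, less where a joint would pass 70% of its speed; a pose out of reach is approached as far as the arm can. A call with a number of a shift or a turn outside -1 to 1 is refused whole. A call with a gripper value outside its range is refused whole. "jaw" is the opening, from -1 (shut) to 1 (fully open), so that 0 is half open, set as the call begins (left out, the last holds). The fingers move at their own pace and stop on an object; the grip force is fixed at half the most. Time passes only in rows, so rows that do not move let the fingers close. It gives the time, the measured TCP pose, the force and the opening at its end, in the units of the state.
- env.state(): the state, without advancing time (a new reading comes with each control period).
- env.read_camera(name): name is "scene" or "side" or "wrist"; returns a dict with "pixels" (420x560x3 uint8, blue, green, red), "vertical_fov" (degrees; the focal length in pixels is half the picture's height over the tangent of half this angle, whatever the lens; pixels are square), "cx", "cy" (the principal point, pixels), "world_to_cam" (4x4, takes a point from world to camera coordinates). Camera axes: x right, y down, z forward; pixel columns grow to the right and rows downward; lengths in mm; the calibration is good to about 2 mm. A picture is of the moment at which its call begins. There is no depth.
- env.job_done(): hands the job in, once; it reports no verdict.
Trained networks look in a picture, given as the dict that the camera call returned (one of the last four; its "shot" number tells which), for a name from the list of things; names that differ only in an ending like _2 or _b are one class to them, and where a whole thing is asked for, a point or a joint stands for the part that bears it (a point fixed in the world has none). Each returns a list of dicts, best first, with "score" (0 to 1); they miss things now and then, are a little off and sometimes report something else, mostly with a low value. They report only what shows in the picture. A call takes as long as a camera call. They do not tell look-alikes from the thing itself.
- env.boxes_of(target, picture): "point" ([x, y, z] in mm, in world coordinates, good to about 4 mm: the middle of the surface that is visible of it).
- env.tip_of(target, picture): "point" ([x, y, z] in mm, in world coordinates, good to about 4 mm: a listed point, or the origin of a listed thing).
The state is a dict: "t": time; "joints": joint angles; "qvel": joint speeds; "tau": joint torques, N m; "eef_pos": TCP position; "tcp_rot": TCP orientation; "ft_force": force on the tool from outside, world axes, zero at the start; "moment": the same for the moment, N m; "opening": opening from 0.0 (shut) to 1.0 (fully open).
Only numpy, scipy, OpenCV 4.12 (cv2) and the standard library are available. Lean on these libraries where they do the work, as an engineer would, in place of code of your own. Each camera call takes 0.05 s, during which the arm holds its last target.

## Task

Make up two kits, each part set down centred on its own black field in the tray. The blue tray (repair kit) gets the green circuit board on the oblong field, the steel collar on the round field and, lengthwise on the long field, the full syringe, the one whose orange plunger is pulled out. The yellow tray (refill kit) gets the amber jar, kept upright all the time, on the round field, and the empty syringe, its plunger pushed in, lengthwise on the long field.

Things in the scene. Friction and masses are not known exactly. Their poses are not given: they have to be found in the camera images.
- tray_blue: Fixed blue tray, 190 (x) by 210 (y) mm; floor top 6 mm and rim top 10 mm above the bench, rim 4 mm thick. Origin: centre of its underside, on the bench; x, y along its sides, z up. Flat black fields on the floor, centres as (x, y) in its frame: long field 150 by 34 mm along x at (0, -45) mm; oblong field 64 by 46 mm, long side along x, at (-45, 50) mm; round field 52 mm across at (50, 50) mm.
- tray_yellow: Fixed yellow tray of the same size, heights and frame as the blue one. Black fields: long field 150 by 34 mm along x at (0, -45) mm; round field 52 mm across at (0, 50) mm. It has no oblong field.
- syringe_full: The full syringe: white opaque 18 mm barrel with orange plunger pulled out 55 mm, lying, 137 mm long overall. Origin on its axis (9 mm above what it lies on), midway of the overall length; x along it towards the nozzle, z up. The barrel runs from x = -13.5 to +56.5 mm (flange, 34 mm wide across y and 18 mm high, at its rear end), so hold it at about x = +22 mm; the orange rod lies from -13.5 back to -68.5 mm. Does not roll; either way round is right in the tray. 20-45 g.
- syringe_empty: The empty syringe: the same white 18 mm barrel, orange plunger pushed in (only 10 mm shows), lying, 92 mm long overall. Origin on its axis (9 mm above what it lies on), midway of the overall length; x towards the nozzle, z up. The barrel runs from x = -36 to +34 mm, flange (34 mm wide, 18 mm high) at its rear end: hold it at about x = 0. Either way round is right in the tray. 20-45 g.
- board: Green circuit board with a silver shield on a black carrier, 56 (x) by 38 (y) mm, carrier and board 10 mm thick, parts up to 14 mm. Origin: centre of its underside; z up. Hold it across y by the carrier. Long side goes along the oblong field, either way round. About 40 g.
- collar: Plain steel ring lying flat, 42 mm outside, 26 mm inside, 16 mm high. Origin: centre of its underside. About 70 g.
- jar: Small upright amber jar with amber-brown lid, 38 mm across, 42 mm high (lid 37 mm across, the top 12 mm). Origin: centre of its underside, z up. About 60 g.
Things that resemble listed ones, but are neither listed nor needed, are in the scene too. What is shaped like the syringe_empty but pink, purple or red is not meant.

How it is judged (in metres and radians):
At the end, for the whole second after the job is handed in: On their fields, on the tray floor (5 mm), others flat (0.15 rad), at rest: blue: full syringe (15 mm along, 12 across, 0.25 rad), board (12 mm, 0.25 rad), collar (12 mm); yellow: empty syringe (25 mm along, 12 across, 0.25 rad), jar upright (12 mm) (x of syringe_full in the frame of tray_blue between -0.015 and 0.015 m and y of syringe_full in the frame of tray_blue between -0.057 and -0.033 m and z of syringe_full in the frame of tray_blue between 0.01 and 0.02 m and angle between the x axis of each of syringe_full, board and the x axis of tray_blue, either way round below 0.25 rad and linear speed of each of syringe_full, board, collar, syringe_empty, jar below 0.02 m/s and x of board in the frame of tray_blue between -0.057 and -0.033 m and y of board in the frame of tray_blue between 0.038 and 0.062 m and z of board in the frame of tray_blue between 0.001 and 0.011 m and angle between each of board, collar, jar's own z axis and vertical below 0.15 rad and x of collar in the frame of tray_blue between 0.038 and 0.062 m and y of collar in the frame of tray_blue between 0.038 and 0.062 m and z of collar in the frame of tray_blue between 0.001 and 0.011 m and x of syringe_empty in the frame of tray_yellow between -0.025 and 0.025 m and y of syringe_empty in the frame of tray_yellow between -0.057 and -0.033 m and z of syringe_empty in the frame of tray_yellow between 0.01 and 0.02 m and angle between the x axis of syringe_empty and the x axis of tray_yellow, either way round below 0.25 rad and x of jar in the frame of tray_yellow between -0.012 and 0.012 m and y of jar in the frame of tray_yellow between 0.038 and 0.062 m and z of jar in the frame of tray_yellow between 0.001 and 0.011 m); the robot touches nothing.
It fails at once if the jar is tipped over (angle between jar's own z axis and vertical above 0.7 rad).
It also fails if it takes over 136 s, if anything falls off the work surface, if the arm or the gripper's body presses on something with over 40 N, if the wrist force passes 120 N, or if a joint passes its speed limit or range.

## Working session

There is one attempt and no reset: what is moved stays moved. The work goes in short steps, Python scripts to look and compute and a tool call to move; the robot and the scene stay as the last step left them, time stands still between calls to the robot, and variables do not carry over. Pictures are saved under pics/ and viewed, and the job is handed in when it is done.

Besides the shell and the picture viewer there is one more tool, called after "Emit:" by a JSON object that holds its "method" and its "body", one argument or row to a line. drive_tool: Moves the arm, as the interface text tells. Its arguments: {"type":"object","properties":{"increments":{"type":"array","items":{"type":"array"}},"jaw":{"type":"number"}},"required":["increments"]}

```bash
ls; mkdir -p pics
cat > h.py <<'E'
import numpy as np, cv2
from cell import env
def cam(name,fn=None):
    p=env.read_camera(name)
    if fn: cv2.imwrite('pics/'+fn,p['pixels'])
    return p
def foc(p): return 210/np.tan(np.radians(p['vertical_fov'])/2)
def ray(p,u,v,z):
    T=np.array(p['world_to_cam']);R=T[:3,:3];t=T[:3,3];f=foc(p)
    c=-R.T@t; d=R.T@np.array([(u-p['cx'])/f,(v-p['cy'])/f,1])
    return c+d*(z-c[2])/d[2]
def proj(p,X):
    T=np.array(p['world_to_cam']);q=T[:3,:3]@np.array(X,float)+T[:3,3];f=foc(p)
    return p['cx']+f*q[0]/q[2],p['cy']+f*q[1]/q[2]
E
python3 - <<'E'
from h import *
for n in ['scene','side','wrist']:
    p=cam(n,n+'0.png'); print(n,p['vertical_fov'],p['shot'],np.round(p['world_to_cam'],3).tolist())
    for k in p: 
        if k not in('pixels','world_to_cam'): print(k,p[k])
    if n!='wrist':
      for t in ['tray_blue','tray_yellow','syringe_full','syringe_empty','board','collar','jar']:
        print(t,[(np.round(d['point']).tolist(),round(d['score'],2)) for d in env.tip_of(t,p)])
print(env.state())
E
```

```text
pics
scene 45.04177491937297 1 [[-0.697, 0.717, 0.017, 328.205], [0.539, 0.539, -0.647, -220.111], [-0.473, -0.442, -0.762, 1411.808], [0.0, 0.0, 0.0, 1.0]]
vertical_fov 45.04177491937297
cx 273.4658946152099
cy 208.9698304053782
shot 1
tray_blue [([613.0, 147.0, -2.0], 0.84), ([417.0, -230.0, 9.0], 0.19)]
tray_yellow [([624.0, -154.0, 1.0], 0.78)]
syringe_full [([419.0, -232.0, 8.0], 0.38)]
syringe_empty [([303.0, 182.0, 14.0], 0.79), ([430.0, 86.0, 10.0], 0.73), ([265.0, -251.0, 5.0], 0.56)]
board [([533.0, 382.0, 3.0], 0.88)]
collar [([555.0, -413.0, 0.0], 0.71)]
jar [([412.0, 253.0, -2.0], 0.97)]
side 49.27298579528298 2 [[0.998, -0.064, -0.01, -455.993], [-0.041, -0.496, -0.867, 57.217], [0.051, 0.866, -0.497, 1070.928], [0.0, 0.0, 0.0, 1.0]]
vertical_fov 49.27298579528298
cx 286.4598782843558
cy 205.79496847864246
shot 2
tray_blue [([610.0, 148.0, -3.0], 0.82)]
tray_yellow [([625.0, -146.0, 2.0], 0.58)]
syringe_full [([416.0, -222.0, 9.0], 0.77)]
syringe_empty [([265.0, -251.0, 7.0], 0.91), ([432.0, 86.0, 12.0], 0.7), ([304.0, 178.0, 8.0], 0.64), ([418.0, -226.0, 7.0], 0.57), (
[... 372 characters left out ...]
x 281.476953961461
cy 208.0152559631874
shot 3
{'t': 0.85, 'joints': array([-1.05608180e-01,  4.90889728e-01,  1.55889991e+00,  3.40427265e-05,
        1.09173882e+00, -1.05612986e-01]), 'qvel': array([-0.00119915,  0.00256842, -0.00046923, -0.00179549,  0.0004025 ,
       -0.00171948]), 'tau': array([-3.07113914e-04, -6.12437296e+01, -2.58427548e+01,  6.92571513e-02,
        4.42758948e-02, -9.94467015e-07]), 'eef_pos': array([6.25007660e+02, 2.50581561e-02, 2.14667357e+02]), 'tcp_rot': array([ 3.14152563e+00, -2.32761716e-05,  1.57078544e+00]), 'ft_force': array([-1.25679245,  0.06970672,  0.20561571]), 'moment': array([ 0.01594104,  0.01105419, -0.00968386]), 'opening': 1.000599378878414}
```

View images.

View pics/scene0.png

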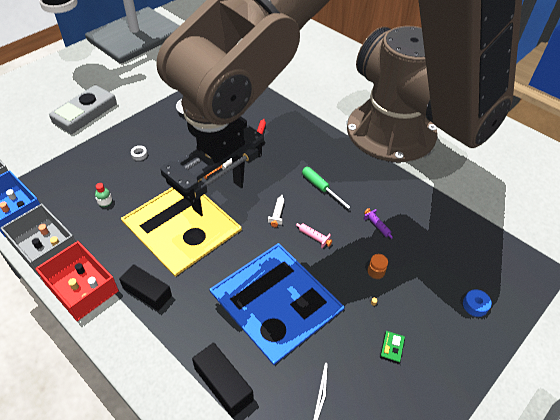

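View pics/side0.png

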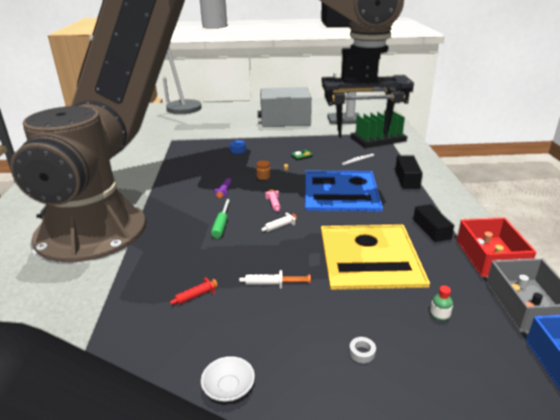

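View pics/wrist0.png

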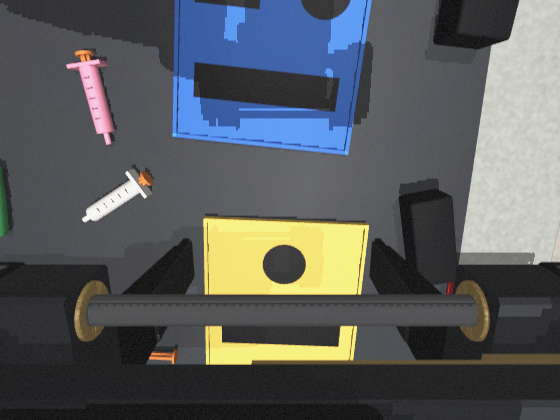

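Run:
```python
import cv2
s=cv2.imread('pics/scene0.png');d=cv2.imread('pics/side0.png')
cv2.imwrite('pics/c1.png',cv2.resize(s[180:370,100:360],None,fx=3,fy=3,interpolation=cv2.INTER_CUBIC))
cv2.imwrite('pics/c2.png',cv2.resize(d[140:320,160:430],None,fx=2.9,fy=2.9,interpolation=cv2.INTER_CUBIC))
a=cv2.resize(s[240:370,340:430],None,fx=4,fy=4,interpolation=cv2.INTER_CUBIC)
b=cv2.resize(s[120:250,100:190],None,fx=4,fy=4,interpolation=cv2.INTER_CUBIC)
cv2.imwrite('pics/c3.png',cv2.hconcat([a,b]))
```

```text
(no output)
```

View pics/c1.png

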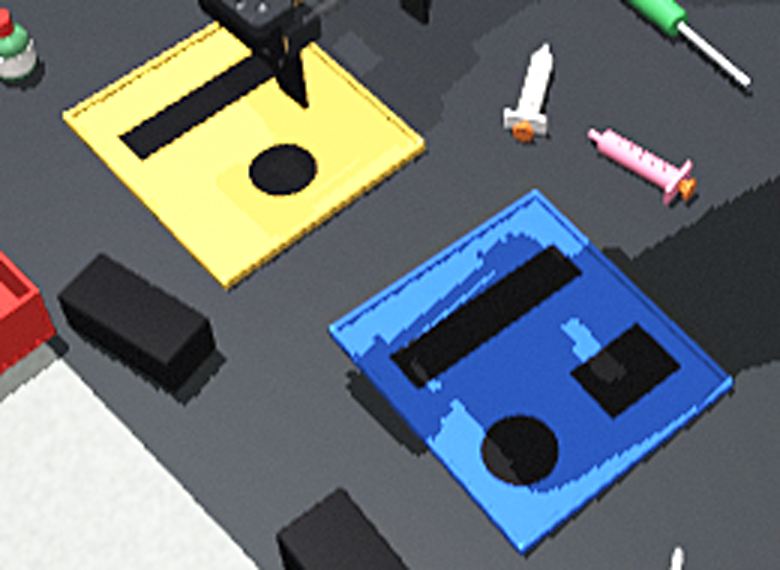

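View pics/c2.png

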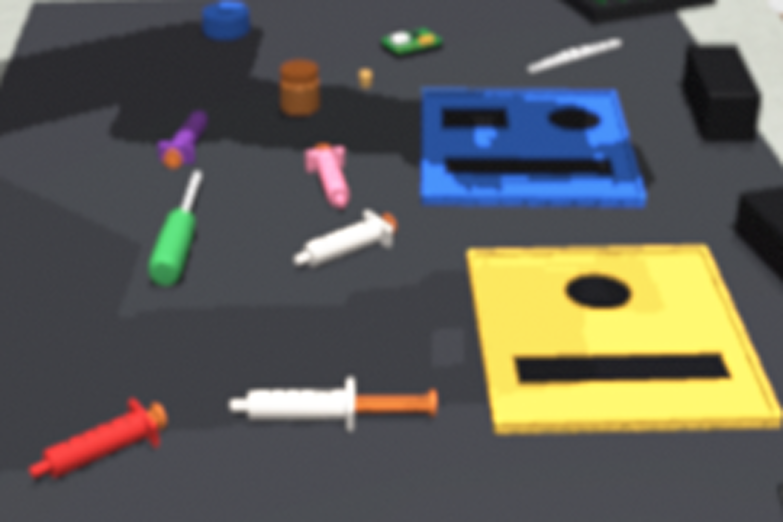

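View pics/c3.png

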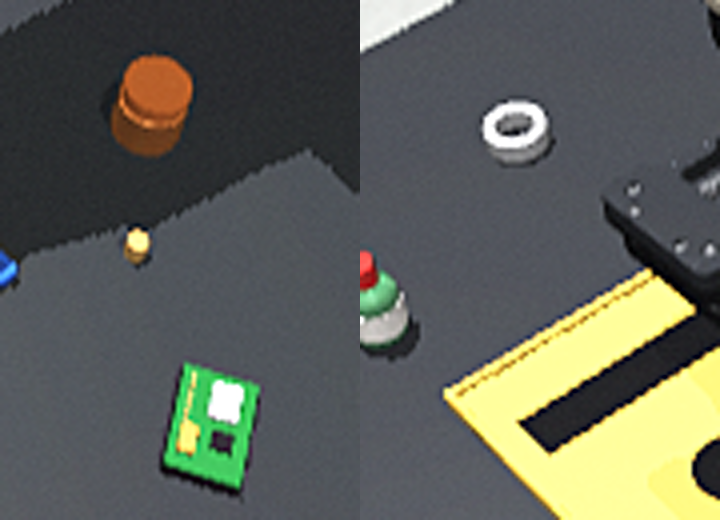

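```bash
cat > fit.py <<'E'
from h import *
from scipy.optimize import least_squares
A=cam('scene');B=cam('side')
def a(u,v):return(u/3+100,v/3+180)
def b(u,v):return(u/2.9+160,v/2.9+140)
blue=[(A,a(390,352),(-75,-62,6)),]
def obs(lst,P,cv): return [(P,cv(*uv),X) for uv,X in lst]
# order orientation: determine by trying yaw starts
L=75;W=17
by=obs([((520,450),(50,50,6)),((626,369),(-45,50,6)),((486,316),(0,-45,6))],A,a)+obs([((574,119),(50,50,6)),((475,118),(-45,50,6)),((528,165),(0,-45,6))],B,b)
yy=obs([((283,169),(0,50,6))],A,a)+obs([((598,292),(0,50,6)),((622,368),(0,-45,6)),((516.5,370),(-75,-45,6)),((727,366),(75,-45,6)),((468,250),(-95,105,10)),((708,245),(95,105,10)),((780,425),(95,-105,10)),((495,430),(-95,-105,10))],B,b)+obs([((64,116),(95,-105,10)),((424,147),(-95,105,10)),((229,287),(95,105,0)),((130.5,148.5),(75,-45,6))],A,a)
by+=obs([((331,328),(95,-105,10)),((536,192),(-95,-105,10)),((733,380),(-95,105,10)),((525,553),(95,105,0))],A,a)+obs([((421,90),(-95,105,10)),((614,90),(95,105,10))],B,b)
for n,o,g in (('blue',by,(613,147)),('yellow',yy,(624,-150))):
    def W(p,X):
        c,s=np.cos(p[2]),np.sin(p[2]);return (p[0]+c*X[0]-s*X[1],p[1]+s*X[0]+c*X[1],X[2])
    f=lambda p:np.concatenate([np.subtract(proj(P,W(p,X)),uv) for P,uv,X in o])
    for y0 in (0,):
        r=least_squares(f,[*g,y0],loss='soft_l1',x_scale=[1,1,.01]);print(n,np.round(r.x,3),r.cost);print(np.round(r.fun.reshape(-1,2),1).tolist())
def seg(P,p,q,z):
    p=ray(P,*p,z);q=ray(P,*q,z);d=p-q
    print('tip',p.round(1),'end',q.round(1),'mid',((p+q)/2).round(1),'len',np.hypot(*d[:2]).round(1),'yaw',np.arctan2(d[1],d[0]).round(3))
print('full');seg(B,b(231,405),b(437,403),9)
print('empty');seg(A,a(547,45),a(523,137),9);seg(B,b(296,261),b(393,221),9)
c=lambda u,v:(u/4+340,v/4+240)
cs=np.array([ray(A,*c(*q),10) for q in [(184,362),(259,383),(241,488),(163,465)]])
print('board',cs.mean(0).round(1));
for i in range(4):
    d=cs[(i+1)%4]-cs[i];print(np.hypot(*d[:2]).round(1),np.arctan2(d[1],d[0]).round(3))
print('jar',ray(A,*c(155,87),42).round(1), ray(B,*b(300,70),42).round(1))
print('collar',ray(A,155/4+100,128/4+120,16).round(1),ray(B,363,346,16).round(1))
E
python3 fit.py
python3 - <<'E'
import cv2
d=cv2.imread('pics/side0.png')
cv2.imwrite('pics/c4.png',cv2.resize(d[320:380,330:400],None,fx=6,fy=6,interpolation=cv2.INTER_CUBIC))
E
```

```text
blue [ 6.13663e+02  1.47643e+02 -9.60000e-02] 3.77203416896921
[[0.4, -0.2], [0.1, -0.2], [0.7, -1.0], [0.1, -0.7], [-0.1, -0.5], [0.4, -0.2], [-0.9, -0.0], [-0.3, -1.3], [0.7, -0.4], [-0.7, 1.1], [0.4, -0.8], [0.2, -0.5]]
yellow [ 6.25415e+02 -1.49690e+02 -4.50000e-02] 10.939258958924816
[[-0.1, -0.8], [0.1, -0.6], [-0.2, -0.5], [-0.6, -0.4], [0.3, -0.5], [-0.1, -0.1], [-0.9, 0.1], [0.7, -3.7], [0.1, -3.4], [-0.6, -1.3], [0.2, -2.7], [-1.5, 0.3], [-0.7, -0.7]]
full
tip [ 351.3 -219.9    9. ] end [ 489.7 -228.4    9. ] mid [ 420.5 -224.1    9. ] len 138.7 yaw 3.08
empty
tip [397.4 -41.4   9. ] end [479.7  11.3   9. ] mid [438.6 -15.1   9. ] len 97.7 yaw -2.572
tip [398.2 -44.6   9. ] end [479.5  10.    9. ] mid [438.9 -17.3   9. ] len 98.0 yaw -2.549
board [531.3 382.4  10. ]
37.1 2.042
57.0 0.456
37.4 -1.105
56.8 -2.69
jar [412.6 253.5  42. ] [408.6 243.7  42. ]
collar [ 557.4 -404.    16. ] [ 553.6 -411.6   16. ]
```

View pics/c4.png

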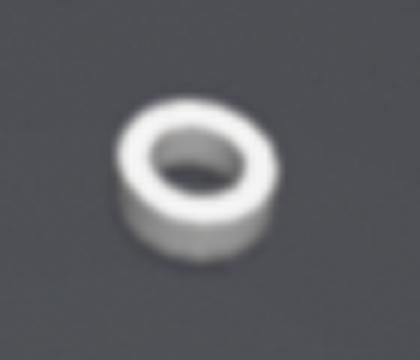

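```bash
cat >> h.py <<'E'
from scipy.spatial.transform import Rotation as Ro
def plan(*wps,vmax=28.,start=None):
    """wps: (x,y,z,psi[,vmax])"""
    s=env.state()
    p=np.array(s['eef_pos']);R=Ro.from_euler('xyz',s['tcp_rot'])
    if start: p=np.array(start[:3],float);R=Ro.from_euler('xyz',[np.pi,0,start[3]])
    print('from',p.round(1),R.as_euler('xyz').round(3),'t',round(s['t'],2))
    out=[]
    for w in wps:
        vm=w[4] if len(w)>4 else vmax
        tp=np.array(w[:3],float);tR=Ro.from_euler('xyz',[np.pi,0,w[3]])
        dist=np.linalg.norm(tp-p);ang=(R.inv()*tR).magnitude()
        N=max(1,int(np.ceil(max(dist/vm,ang/.078)-.02)))
        p0=p.copy()
        for i in range(N):
            g=p0+(tp-p0)*(i+1)/N
            sh=np.clip(np.round(R.inv().apply(g-p)/30,2),-1,1)
            rv=(R.inv()*tR).as_rotvec()/(N-i)
            rr=np.clip(np.round(rv/.08,2),-1,1)
            p=p+R.apply(sh*30);R=R*Ro.from_rotvec(rr*.08)
            out.append([(sh+0).tolist(),(rr+0).tolist()])
    print('end',p.round(1),R.as_euler('xyz').round(3))
    for i in range(0,len(out),5): print(str(out[i:i+5]).replace(' ','').replace('.0,',',').replace('.0]',']').replace('-0,','0,').replace('-0]','0]'))
E
python3 - <<'E'
from h import *
plan((400,-222,130,-.05))
E
```

```text
from [625.    0.  214.7] [3.141 0.    1.571] t 0.95
end [ 400.  -221.9  130. ] [-3.142 -0.    -0.05 ]
[[[-0.35,-0.36,0.13],[0,0,0.96]],[[-0.38,-0.33,0.14],[0,0,0.96]],[[-0.4,-0.3,0.13],[0,0,0.97]],[[-0.43,-0.26,0.14],[0,0,0.96]],[[-0.44,-0.24,0.13],[0,0,0.97]]]
[[[-0.46,-0.19,0.14],[0,0,0.96]],[[-0.48,-0.17,0.13],[0,0,0.97]],[[-0.48,-0.12,0.13],[0,0,0.96]],[[-0.5,-0.09,0.14],[0,0,0.97]],[[-0.5,-0.05,0.13],[0,0,0.96]]]
[[[-0.5,-0.01,0.14],[0,0,0.97]],[[-0.5,0.03,0.13],[0,0,0.96]],[[-0.5,0.07,0.14],[0,0,0.97]],[[-0.49,0.1,0.13],[0,0,0.96]],[[-0.48,0.14,0.14],[0,0,0.97]]]
[[[-0.47,0.18,0.13],[0,0,0.96]],[[-0.45,0.22,0.13],[0,0,0.97]],[[-0.44,0.25,0.14],[0,0,0.96]],[[-0.41,0.28,0.13],[0,0,0.97]],[[-0.39,0.31,0.14],[0,0,0.96]]]
[[[-0.37,0.34,0.13],[0,0,0.97]]]
```

Look-alikes: the empty syringe is the white one at scene (277,210), not the pink (314,234), the purple (378,222) or the red (side 195,292). The full syringe is the white one with its rod out, at side (275,279). The collar is the steel ring at scene (139,153), not the blue ring (477,302). The jar is the amber one at (378,266), not the red-capped bottle (103,195). The board is at (393,346). The crops confirm these choices.

Emit:
{"method": "drive_tool", "body": {
  "increments": [
    [[-0.35, -0.36, 0.13], [0, 0, 0.96]],
    [[-0.38, -0.33, 0.14], [0, 0, 0.96]],
    [[-0.4, -0.3, 0.13], [0, 0, 0.97]],
    [[-0.43, -0.26, 0.14], [0, 0, 0.96]],
    [[-0.44, -0.24, 0.13], [0, 0, 0.97]]
  ],
  "jaw": 1
}}

```text
t: 1.37
eef_pos: [570.8, -53.2, 194.4]
tcp_rot: [3.141, -0.0, 1.181]
ft_force: [-0.2, 0.5, -0.8]
opening: 1.001
```

Emit:
{"method": "drive_tool", "body": {
  "increments": [
    [[-0.46, -0.19, 0.14], [0, 0, 0.96]],
    [[-0.48, -0.17, 0.13], [0, 0, 0.97]],
    [[-0.48, -0.12, 0.13], [0, 0, 0.96]],
    [[-0.5, -0.09, 0.14], [0, 0, 0.97]],
    [[-0.5, -0.05, 0.13], [0, 0, 0.96]]
  ]
}}

```text
t: 1.78
eef_pos: [517.2, -106.2, 174.3]
tcp_rot: [3.141, -0.0, 0.796]
ft_force: [0.7, 0.3, 0.2]
opening: 0.998
```

Emit:
{"method": "drive_tool", "body": {
  "increments": [
    [[-0.5, -0.01, 0.14], [0, 0, 0.97]],
    [[-0.5, 0.03, 0.13], [0, 0, 0.96]],
    [[-0.5, 0.07, 0.14], [0, 0, 0.97]],
    [[-0.49, 0.1, 0.13], [0, 0, 0.96]],
    [[-0.48, 0.14, 0.14], [0, 0, 0.97]]
  ]
}}

```text
t: 2.2
eef_pos: [463.7, -159.0, 154.0]
tcp_rot: [3.141, -0.0, 0.409]
ft_force: [0.7, -0.5, 0.2]
opening: 1.002
```

Emit:
{"method": "drive_tool", "body": {
  "increments": [
    [[-0.47, 0.18, 0.13], [0, 0, 0.96]],
    [[-0.45, 0.22, 0.13], [0, 0, 0.97]],
    [[-0.44, 0.25, 0.14], [0, 0, 0.96]],
    [[-0.41, 0.28, 0.13], [0, 0, 0.97]],
    [[-0.39, 0.31, 0.14], [0, 0, 0.96]]
  ]
}}

```text
t: 2.62
eef_pos: [410.4, -211.9, 133.9]
tcp_rot: [3.141, -0.001, 0.024]
ft_force: [1.1, 0.2, -1.1]
opening: 1.002
```

Emit:
{"method": "drive_tool", "body": {
  "increments": [
    [[-0.37, 0.34, 0.13], [0, 0, 0.97]],
    [[0, 0, 0], [0, 0, 0]]
  ]
}}

```text
t: 2.78
eef_pos: [398.6, -222.9, 129.6]
tcp_rot: [-3.141, 0.001, -0.056]
ft_force: [0.1, 0.7, 0.0]
opening: 1.002
```

Run:
```python
from h import *
p=cam('wrist','w1.png'); np.save('w1T.npy',p['world_to_cam'])
print(proj(p,(398.6,-222.9,9)),proj(p,(420,-224,9)),env.state()['eef_pos'])
```

```text
(np.float64(280.5233485622691), np.float64(202.39762709257352)) (np.float64(280.3951371179595), np.float64(178.22049124809107)) [ 399.4702742  -222.41229532  129.95998758]
```

View pics/w1.png

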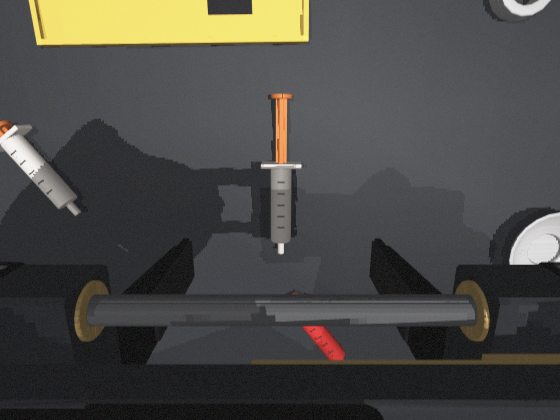

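Run:
```python
from h import *
p=cam('wrist')
t=ray(p,281,254,9);e=ray(p,282.5,94,9);fl=ray(p,281,164,9);b=ray(p,281,243,9)
print(t.round(1),e.round(1),fl.round(1),b.round(1),np.hypot(*(t-e)[:2]),((t+e)/2).round(1),np.arctan2((e-t)[1],(e-t)[0]))
```

```text
[ 350.7 -220.4    9. ] [ 489.4 -228.8    9. ] [ 433.  -224.6    9. ] [ 361.4 -220.9    9. ] 138.882556882172 [ 420.  -224.6    9. ] -0.06058683328267313
```

Run:
```python
from h import *
plan((398,-223.3,25,-.06),(398,-223.3,2.5,-.06,12))
```

```text
from [ 400.  -222.1  130.2] [ 3.142 -0.    -0.049] t 2.88
end [ 397.9 -223.2    2.4] [ 3.142 -0.    -0.06 ]
[[[-0.02,0.01,0.88],[0,0,0.03]],[[-0.01,0.01,0.87],[0,0,0.03]],[[-0.02,0.01,0.88],[0,0,0.04]],[[-0.02,0.01,0.88],[0,0,0.03]],[[0,0,0.37],[0,0,0]]]
[[[0,0,0.38],[0,0,0]]]
```

Emit:
{"method": "drive_tool", "body": {
  "increments": [
    [[-0.02, 0.01, 0.88], [0, 0, 0.03]],
    [[-0.01, 0.01, 0.87], [0, 0, 0.03]],
    [[-0.02, 0.01, 0.88], [0, 0, 0.04]],
    [[-0.02, 0.01, 0.88], [0, 0, 0.03]],
    [[0, 0, 0.37], [0, 0, 0]]
  ],
  "jaw": 0
}}

```text
t: 3.3
eef_pos: [397.8, -222.1, 11.4]
tcp_rot: [-3.14, 0.002, -0.058]
ft_force: [0.8, 0.7, 0.7]
opening: 0.709
```

Emit:
{"method": "drive_tool", "body": {
  "increments": [
    [[0, 0, 0.38], [0, 0, 0]],
    [[0, 0, 0], [0, 0, 0]]
  ]
}}

```text
t: 3.47
eef_pos: [398.6, -222.6, 1.1]
tcp_rot: [-3.141, 0.0, -0.058]
ft_force: [-0.1, -0.2, 0.6]
opening: 0.565
```

Emit:
{"method": "drive_tool", "body": {
  "increments": [
    [[0, 0, 0], [0, 0, 0]],
    [[0, 0, 0], [0, 0, 0]],
    [[0, 0, 0], [0, 0, 0]],
    [[0, 0, 0], [0, 0, 0]],
    [[0, 0, 0], [0, 0, 0]]
  ],
  "jaw": -1
}}

```text
t: 3.88
eef_pos: [398.0, -222.9, 2.6]
tcp_rot: [3.141, -0.001, -0.06]
ft_force: [-0.5, 0.1, 0.7]
opening: 0.213
```

Run:
```python
from h import *
plan((398,-223,60,-.06),(460,-130,100,-.07),(587.5,105,100,-.096),(587.5,105,25,-.096),(587.5,105,9.3,-.096,9))
```

```text
from [ 398.  -222.9    2.6] [ 3.141e+00 -1.000e-03 -6.000e-02] t 3.88
end [587.4 105.1   9.3] [ 3.141  0.    -0.096]
[[[0,0,-0.64],[0,0,0]],[[0,0,-0.64],[0,0,0]],[[0,0,-0.63],[0,-0.01,0]],[[0.38,-0.64,-0.27],[0,0,0.03]],[[0.37,-0.65,-0.27],[0,0,0.02]]]
[[[0.37,-0.64,-0.26],[0,0,0.03]],[[0.37,-0.65,-0.27],[0,0,0.02]],[[0.37,-0.64,-0.27],[0,0,0.03]],[[0.37,-0.81,0],[0,0,0.03]],[[0.37,-0.81,0],[0,0,0.03]]]
[[[0.36,-0.82,0],[0,0,0.03]],[[0.37,-0.81,0],[0,0,0.03]],[[0.36,-0.82,0],[0,0,0.03]],[[0.36,-0.81,0],[0,0,0.03]],[[0.35,-0.82,0],[0,0,0.04]]]
[[[0.36,-0.82,0],[0,0,0.03]],[[0.35,-0.82,0],[0,0,0.04]],[[0.35,-0.82,0],[0,0,0.03]],[[0,0,0.83],[0,0,0]],[[0,0,0.83],[0,0,0]]]
[[[0,0,0.84],[0,0,0]],[[0,0,0.26],[0,0,0]],[[0,0,0.26],[0,0,0]]]
```

Emit:
{"method": "drive_tool", "body": {
  "increments": [
    [[0, 0, 0], [0, 0, 0]],
    [[0, 0, 0], [0, 0, 0]],
    [[0, 0, -0.5], [0, 0, 0]],
    [[0, 0, -0.5], [0, 0, 0]]
  ]
}}

```text
t: 4.22
eef_pos: [397.4, -222.7, 32.1]
tcp_rot: [-3.141, 0.001, -0.06]
ft_force: [-0.4, 0.5, -0.2]
opening: 0.182
```

Run:
```python
from h import *
plan((430,-180,90,-.07),(587.5,105,100,-.096),(587.5,105,25,-.096),(587.5,105,9.3,-.096,9))
```

```text
from [ 397.4 -222.7   32.1] [-3.141e+00  1.000e-03 -6.000e-02] t 4.22
end [587.5 105.    9.4] [-3.141 -0.    -0.096]
[[[0.33,-0.5,-0.64],[0,0.01,0.04]],[[0.33,-0.49,-0.65],[-0.01,0,0.04]],[[0.33,-0.5,-0.64],[0,0.01,0.04]],[[0.38,-0.82,-0.03],[0,0,0.03]],[[0.38,-0.82,-0.02],[0,0,0.03]]]
[[[0.38,-0.82,-0.03],[0,0,0.03]],[[0.37,-0.83,-0.03],[0,0,0.03]],[[0.38,-0.82,-0.03],[0,0,0.03]],[[0.37,-0.83,-0.02],[0,0,0.02]],[[0.37,-0.82,-0.03],[0,0,0.03]]]
[[[0.37,-0.83,-0.03],[0,0,0.02]],[[0.36,-0.83,-0.03],[0,0,0.03]],[[0.37,-0.82,-0.02],[0,0,0.02]],[[0.36,-0.83,-0.03],[0,0,0.03]],[[0.36,-0.83,-0.03],[0,0,0.02]]]
[[[0,0,0.83],[0,0,0]],[[0,0,0.84],[0,0,0]],[[0,0,0.83],[0,0,0]],[[0,0,0.26],[0,0,0]],[[0,0,0.26],[0,0,0]]]
```

Emit:
{"method": "drive_tool", "body": {
  "increments": [
    [[0.33, -0.5, -0.64], [0, 0.01, 0.04]],
    [[0.33, -0.49, -0.65], [-0.01, 0, 0.04]],
    [[0.33, -0.5, -0.64], [0, 0.01, 0.04]],
    [[0.38, -0.82, -0.03], [0, 0, 0.03]],
    [[0.38, -0.82, -0.02], [0, 0, 0.03]]
  ]
}}

```text
t: 4.63
eef_pos: [457.3, -132.3, 92.9]
tcp_rot: [3.14, -0.004, -0.076]
ft_force: [0.9, -1.0, -0.1]
opening: 0.182
```

Emit:
{"method": "drive_tool", "body": {
  "increments": [
    [[0.38, -0.82, -0.03], [0, 0, 0.03]],
    [[0.37, -0.83, -0.03], [0, 0, 0.03]],
    [[0.38, -0.82, -0.03], [0, 0, 0.03]],
    [[0.37, -0.83, -0.02], [0, 0, 0.02]],
    [[0.37, -0.82, -0.03], [0, 0, 0.03]]
  ]
}}

```text
t: 5.05
eef_pos: [522.6, -12.7, 95.9]
tcp_rot: [3.141, -0.001, -0.086]
ft_force: [0.9, 0.7, -1.1]
opening: 0.185
```

Emit:
{"method": "drive_tool", "body": {
  "increments": [
    [[0.37, -0.83, -0.03], [0, 0, 0.02]],
    [[0.36, -0.83, -0.03], [0, 0, 0.03]],
    [[0.37, -0.82, -0.02], [0, 0, 0.02]],
    [[0.36, -0.83, -0.03], [0, 0, 0.03]],
    [[0.36, -0.83, -0.03], [0, 0, 0.02]]
  ]
}}

```text
t: 5.47
eef_pos: [588.1, 106.1, 100.0]
tcp_rot: [3.141, -0.001, -0.096]
ft_force: [1.1, 0.1, 0.4]
opening: 0.182
```

Emit:
{"method": "drive_tool", "body": {
  "increments": [
    [[0, 0, 0.8], [0, 0, 0]],
    [[0, 0, 0], [0, 0, 0]],
    [[0, 0, 0], [0, 0, 0]]
  ]
}}

```text
t: 5.72
eef_pos: [586.8, 104.7, 75.2]
tcp_rot: [3.14, 0.001, -0.095]
ft_force: [0.5, -0.6, -0.9]
opening: 0.181
```

Run:
```python
from h import *
p=cam('wrist','w2.png')
def W(p,X):
    c,s=np.cos(p[2]),np.sin(p[2]);return (p[0]+c*X[0]-s*X[1],p[1]+s*X[0]+c*X[1],X[2])
for X in [(0,-45,6),(50,50,6),(-45,50,6)]: print(np.round(proj(p,W((613.7,147.6,-.096),X)),1))
plan((587.5,105,30,-.096),(587.5,105,9.3,-.096,10))
```

```text
[279.7 189.7]
[138.4 117. ]
[152.6 248.6]
from [587.3 104.3  76. ] [ 3.141 -0.    -0.096] t 5.77
end [587.6 104.9   9.4] [ 3.141 -0.    -0.096]
[[[0,-0.01,0.77],[0.01,0,0]],[[0.01,-0.01,0.76],[0,0,0]],[[0,0,0.23],[0,0,0]],[[0,0,0.23],[0,0,0]],[[0,0,0.23],[0,0,0]]]
```

View pics/w2.png

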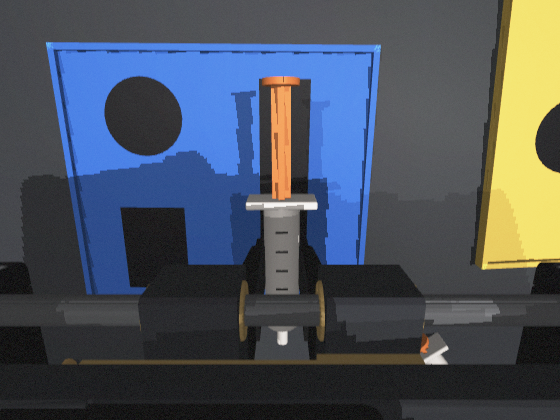

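Emit:
{"method": "drive_tool", "body": {
  "increments": [
    [[0, 0.03, 0.77], [0.01, 0, 0]],
    [[0.01, 0.02, 0.76], [0, 0, 0]],
    [[0, 0, 0.23], [0, 0, 0]],
    [[0, 0, 0.23], [0, 0, 0]],
    [[0, 0, 0.23], [0, 0, 0]]
  ]
}}

```text
t: 6.18
eef_pos: [588.5, 102.8, 10.1]
tcp_rot: [-3.141, -0.003, -0.096]
ft_force: [0.5, -0.1, 0.8]
opening: 0.182
```

Emit:
{"method": "drive_tool", "body": {
  "increments": [
    [[0, 0, 0], [0, 0, 0]],
    [[0, 0, 0], [0, 0, 0]]
  ]
}}

```text
t: 6.35
eef_pos: [588.3, 103.1, 10.0]
tcp_rot: [-3.141, -0.002, -0.096]
ft_force: [-0.0, -0.4, -1.0]
opening: 0.183
```

Emit:
{"method": "drive_tool", "body": {
  "increments": [
    [[0, 0, 0.03], [0, 0, 0]],
    [[0, 0, 0], [0, 0, 0]]
  ]
}}

```text
t: 6.52
eef_pos: [588.4, 103.3, 9.2]
tcp_rot: [-3.141, -0.003, -0.096]
ft_force: [0.0, -0.4, -0.4]
opening: 0.181
```

Emit:
{"method": "drive_tool", "body": {
  "increments": [
    [[0, 0, 0], [0, 0, 0]],
    [[0, 0, 0], [0, 0, 0]],
    [[0, 0, 0], [0, 0, 0]],
    [[0, 0, -0.3], [0, 0, 0]],
    [[0, 0, -0.8], [0, 0, 0]]
  ],
  "jaw": 0
}}

```text
t: 6.93
eef_pos: [586.6, 103.1, 40.0]
tcp_rot: [3.141, 0.003, -0.096]
ft_force: [0.3, 0.1, -0.1]
opening: 0.465
```

Run:
```python
from h import *
s=env.state();p=s['eef_pos']
plan((p[0],p[1],90,-.096),(438.7,-16,130,.58))
```

```text
from [586.6 103.1  40. ] [ 3.141e+00  3.000e-03 -9.600e-02] t 6.93
end [438.8 -16.  129.9] [ 3.141 -0.     0.58 ]
[[[0,0,-0.83],[0,0.02,0]],[[0,0,-0.84],[0.01,0.02,0]],[[-0.5,0.49,-0.15],[0,0,-0.94]],[[-0.54,0.45,-0.15],[0,0,-0.94]],[[-0.57,0.41,-0.14],[0,0,-0.94]]]
[[[-0.61,0.37,-0.15],[0,0,-0.94]],[[-0.62,0.32,-0.15],[0,0,-0.94]],[[-0.65,0.27,-0.15],[0,0,-0.94]],[[-0.67,0.23,-0.15],[0,0,-0.94]],[[-0.68,0.17,-0.15],[0,0,-0.93]]]
[[[-0.69,0.12,-0.14],[0,0,-0.94]]]
```

Emit:
{"method": "drive_tool", "body": {
  "increments": [
    [[0, 0, -0.83], [0, 0.02, 0]],
    [[0, 0, -0.84], [0.01, 0.02, 0]],
    [[-0.5, 0.49, -0.15], [0, 0, -0.94]],
    [[-0.54, 0.45, -0.15], [0, 0, -0.94]],
    [[-0.57, 0.41, -0.14], [0, 0, -0.94]]
  ],
  "jaw": 1
}}

```text
t: 7.35
eef_pos: [538.1, 63.4, 105.8]
tcp_rot: [3.141, -0.006, 0.134]
ft_force: [0.0, 0.2, 1.0]
opening: 0.793
```

Emit:
{"method": "drive_tool", "body": {
  "increments": [
    [[-0.61, 0.37, -0.15], [0, 0, -0.94]],
    [[-0.62, 0.32, -0.15], [0, 0, -0.94]],
    [[-0.65, 0.27, -0.15], [0, 0, -0.94]],
    [[-0.67, 0.23, -0.15], [0, 0, -0.94]],
    [[-0.68, 0.17, -0.15], [0, 0, -0.93]]
  ]
}}

```text
t: 7.77
eef_pos: [455.4, -3.2, 127.5]
tcp_rot: [3.139, -0.005, 0.509]
ft_force: [0.3, 0.3, -0.8]
opening: 0.998
```

Emit:
{"method": "drive_tool", "body": {
  "increments": [
    [[-0.69, 0.12, -0.14], [0, 0, -0.94]],
    [[0, 0, 0], [0, 0, 0]],
    [[0, 0, 0], [0, 0, 0]]
  ]
}}

```text
t: 8.02
eef_pos: [439.8, -16.3, 131.7]
tcp_rot: [3.138, -0.005, 0.578]
ft_force: [0.5, 0.7, -0.1]
opening: 0.999
```

Run:
```python
from h import *
p=cam('wrist','w3.png')
```

```text
(no output)
```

View pics/w3.png

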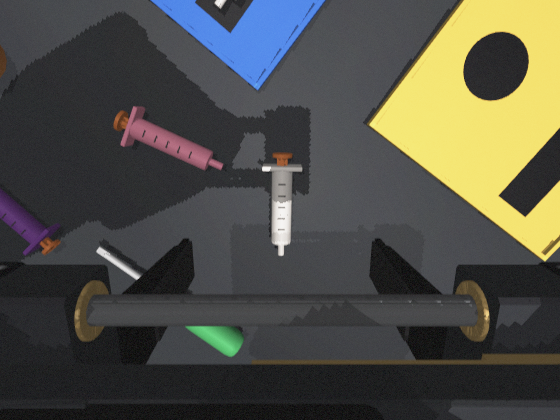

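Run:
```python
from h import *
p=cam('wrist')
t=ray(p,281,255,9);e=ray(p,282.5,153,9)
m=(t+e)/2
print(t.round(1),e.round(1),np.hypot(*(t-e)[:2]),m.round(1),np.arctan2((e-t)[1],(e-t)[0]))
plan((m[0]-2,m[1]-1,25,.575),(m[0]-2,m[1]-1,2.5,.575,12))
```

```text
[398.8 -44.2   9. ] [477.4   5.5   9. ] 93.00728421297907 [438.1 -19.3   9. ] 0.5639650247584558
from [440.5 -15.8 131.2] [ 3.138 -0.005  0.579] t 8.12
end [436.  -20.4   2.5] [-3.142  0.     0.575]
[[[-0.06,0.01,0.88],[0.01,-0.02,0.01]],[[-0.05,0.01,0.89],[0.01,-0.02,0.01]],[[-0.06,0.01,0.88],[0.01,-0.01,0.01]],[[-0.05,0.01,0.89],[0.01,-0.02,0.02]],[[0,0,0.37],[0,0,0]]]
[[[0,0,0.38],[0,0,0]]]
```

Emit:
{"method": "drive_tool", "body": {
  "increments": [
    [[-0.06, 0.01, 0.88], [0.01, -0.02, 0.01]],
    [[-0.05, 0.01, 0.89], [0.01, -0.02, 0.01]],
    [[-0.06, 0.01, 0.88], [0.01, -0.01, 0.01]],
    [[-0.05, 0.01, 0.89], [0.01, -0.02, 0.02]],
    [[0, 0, 0.37], [0, 0, 0]]
  ],
  "jaw": 0
}}

```text
t: 8.53
eef_pos: [434.8, -19.9, 10.7]
tcp_rot: [-3.139, 0.003, 0.576]
ft_force: [1.0, -0.4, -0.1]
opening: 0.705
```

Emit:
{"method": "drive_tool", "body": {
  "increments": [
    [[0, 0, 0.38], [0, 0, 0]],
    [[0, 0, 0], [0, 0, 0]],
    [[0, 0, 0], [0, 0, 0]]
  ]
}}

```text
t: 8.78
eef_pos: [435.8, -20.0, 1.4]
tcp_rot: [-3.14, 0.002, 0.576]
ft_force: [-0.4, 0.1, 0.4]
opening: 0.523
```

Emit:
{"method": "drive_tool", "body": {
  "increments": [
    [[0, 0, 0], [0, 0, 0]],
    [[0, 0, 0], [0, 0, 0]],
    [[0, 0, 0], [0, 0, 0]],
    [[0, 0, 0], [0, 0, 0]],
    [[0, 0, 0], [0, 0, 0]]
  ],
  "jaw": -1
}}

```text
t: 9.2
eef_pos: [435.3, -20.5, 2.1]
tcp_rot: [-3.141, 0.001, 0.576]
ft_force: [-0.1, 1.2, 0.0]
opening: 0.209
```

Emit:
{"method": "drive_tool", "body": {
  "increments": [
    [[0, 0, 0], [0, 0, 0]],
    [[0, 0, -0.4], [0, 0, 0]],
    [[0, 0, -0.8], [0, 0, 0]],
    [[0, 0, -0.8], [0, 0, 0]]
  ]
}}

```text
t: 9.53
eef_pos: [434.7, -20.4, 62.3]
tcp_rot: [-3.139, 0.003, 0.576]
ft_force: [0.3, 0.0, -0.6]
opening: 0.184
```

Run:
```python
from h import *
plan((623.4-2.3,-194.6,100,-.045),(621.1,-194.6,75,-.045))
```

```text
from [434.7 -20.4  62.3] [-3.139e+00  3.000e-03  5.760e-01] t 9.53
end [ 621.2 -194.6   75. ] [ 3.141 -0.    -0.045]
[[[0.2,0.83,-0.13],[0,0,0.78]],[[0.26,0.81,-0.13],[0,0,0.78]],[[0.3,0.79,-0.12],[0,0.01,0.78]],[[0.36,0.77,-0.13],[0,0,0.78]],[[0.4,0.75,-0.13],[0,0.01,0.77]]]
[[[0.45,0.72,-0.13],[0,0,0.78]],[[0.49,0.7,-0.12],[0,0.01,0.77]],[[0.53,0.66,-0.13],[0,0.01,0.78]],[[0.58,0.63,-0.13],[-0.01,0,0.77]],[[0.61,0.59,-0.12],[0,0.01,0.78]]]
[[[0,0,0.83],[-0.01,0,0]]]
```

Emit:
{"method": "drive_tool", "body": {
  "increments": [
    [[0.2, 0.83, -0.13], [0, 0, 0.78]],
    [[0.26, 0.81, -0.13], [0, 0, 0.78]],
    [[0.3, 0.79, -0.12], [0, 0.01, 0.78]],
    [[0.36, 0.77, -0.13], [0, 0, 0.78]],
    [[0.4, 0.75, -0.13], [0, 0.01, 0.77]]
  ]
}}

```text
t: 9.95
eef_pos: [529.1, -108.4, 81.5]
tcp_rot: [-3.141, -0.0, 0.262]
ft_force: [0.2, 0.7, -0.8]
opening: 0.183
```

Emit:
{"method": "drive_tool", "body": {
  "increments": [
    [[0.45, 0.72, -0.13], [0, 0, 0.78]],
    [[0.49, 0.7, -0.12], [0, 0.01, 0.77]],
    [[0.53, 0.66, -0.13], [0, 0.01, 0.78]],
    [[0.58, 0.63, -0.13], [-0.01, 0, 0.77]],
    [[0.61, 0.59, -0.12], [0, 0.01, 0.78]]
  ]
}}

```text
t: 10.37
eef_pos: [622.3, -195.6, 100.2]
tcp_rot: [-3.141, -0.002, -0.048]
ft_force: [0.2, 0.2, -0.1]
opening: 0.18
```

Emit:
{"method": "drive_tool", "body": {
  "increments": [
    [[0, 0, 0.83], [-0.01, 0, 0]],
    [[0, 0, 0], [0, 0, 0]],
    [[0, 0, 0], [0, 0, 0]]
  ]
}}

```text
t: 10.62
eef_pos: [620.5, -194.2, 74.0]
tcp_rot: [-3.141, 0.001, -0.045]
ft_force: [0.2, 0.7, 0.5]
opening: 0.182
```

Run:
```python
from h import *
p=cam('wrist','w4.png')
def W(p,X):
    c,s=np.cos(p[2]),np.sin(p[2]);return (p[0]+c*X[0]-s*X[1],p[1]+s*X[0]+c*X[1],X[2])
for X in [(0,-45,6),(0,50,6),(75,-45,6),(95,-105,10),(95,105,10)]: print(np.round(proj(p,W((625.4,-149.7,-.045),X)),1))
plan((621.1,-194.6,30,-.045),(621.1,-194.6,8.8,-.045,10))
```

```text
[280.7 216.8]
[149.6 216.9]
[280.6 109.1]
[374.5  76.4]
[45.8 76.5]
from [ 621.  -194.2   75. ] [-3.142e+00 -1.000e-03 -4.500e-02] t 10.67
end [ 621.  -194.5    8.7] [-3.142  0.    -0.045]
[[[0,0.01,0.75],[0,0,0]],[[0,0,0.75],[0,-0.01,0]],[[0,0,0.24],[0,0,0]],[[0,0,0.23],[0,0,0]],[[0,0,0.24],[0,0,0]]]
```

View pics/w4.png

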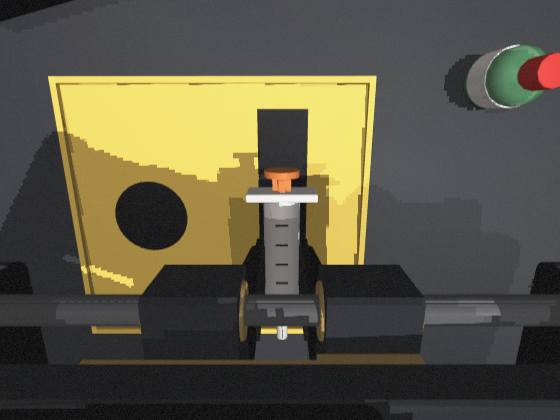

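Emit:
{"method": "drive_tool", "body": {
  "increments": [
    [[0, 0.03, 0.75], [0, 0, 0]],
    [[0, 0.02, 0.75], [0, -0.01, 0]],
    [[0, 0, 0.24], [0, 0, 0]],
    [[0, 0, 0.23], [0, 0, 0]],
    [[0, 0, 0.22], [0, 0, 0]]
  ]
}}

```text
t: 11.08
eef_pos: [622.1, -196.1, 10.1]
tcp_rot: [3.141, -0.003, -0.045]
ft_force: [-0.1, 0.5, 0.3]
opening: 0.182
```

Emit:
{"method": "drive_tool", "body": {
  "increments": [
    [[0, 0, 0], [0, 0, 0]],
    [[0, 0, 0], [0, 0, 0]],
    [[0, 0, 0], [0, 0, 0]]
  ]
}}

```text
t: 11.33
eef_pos: [622.2, -196.3, 10.4]
tcp_rot: [3.14, -0.003, -0.045]
ft_force: [0.6, 0.6, -0.7]
opening: 0.181
```

Emit:
{"method": "drive_tool", "body": {
  "increments": [
    [[0, 0, 0], [0, 0, 0]],
    [[0, 0, 0], [0, 0, 0]],
    [[0, 0, 0], [0, 0, 0]],
    [[0, 0, -0.3], [0, 0, 0]],
    [[0, 0, -0.8], [0, 0, 0]]
  ],
  "jaw": 0
}}

```text
t: 11.75
eef_pos: [620.4, -195.6, 40.7]
tcp_rot: [-3.141, 0.003, -0.045]
ft_force: [-0.2, -0.4, -0.1]
opening: 0.468
```

Run:
```python
from h import *
s=env.state();p=s['eef_pos']
plan((p[0],p[1],80,-.045),(554,-410,110,-.05))
```

```text
from [ 620.4 -195.6   40.7] [-3.141e+00  3.000e-03 -4.500e-02] t 11.75
end [ 554.  -410.   109.9] [-3.141 -0.    -0.05 ]
[[[0,0,-0.66],[-0.01,0.02,0]],[[0,0,-0.65],[0,0.02,0]],[[-0.21,0.8,-0.11],[0,0,0.01]],[[-0.21,0.81,-0.11],[0,0,0.01]],[[-0.21,0.8,-0.11],[0,0,0.01]]]
[[[-0.21,0.81,-0.12],[0,0,0]],[[-0.2,0.8,-0.11],[0,0,0.01]],[[-0.21,0.81,-0.11],[0,0,0]],[[-0.21,0.8,-0.11],[0,0,0.01]],[[-0.2,0.81,-0.11],[0,0,0]]]
[[[-0.21,0.8,-0.11],[0,0,0.01]]]
```

Emit:
{"method": "drive_tool", "body": {
  "increments": [
    [[0, 0, -0.66], [-0.01, 0.02, 0]],
    [[0, 0, -0.65], [0, 0.02, 0]],
    [[-0.21, 0.8, -0.11], [0, 0, 0.01]],
    [[-0.21, 0.81, -0.11], [0, 0, 0.01]],
    [[-0.21, 0.8, -0.11], [0, 0, 0.01]]
  ],
  "jaw": 1
}}

```text
t: 12.17
eef_pos: [599.4, -268.1, 93.2]
tcp_rot: [3.139, -0.006, -0.047]
ft_force: [0.5, -0.1, 0.4]
opening: 0.794
```

Emit:
{"method": "drive_tool", "body": {
  "increments": [
    [[-0.21, 0.81, -0.12], [0, 0, 0]],
    [[-0.2, 0.8, -0.11], [0, 0, 0.01]],
    [[-0.21, 0.81, -0.11], [0, 0, 0]],
    [[-0.21, 0.8, -0.11], [0, 0, 0.01]],
    [[-0.2, 0.81, -0.11], [0, 0, 0]]
  ]
}}

```text
t: 12.58
eef_pos: [562.1, -387.9, 109.6]
tcp_rot: [3.14, -0.005, -0.049]
ft_force: [-0.1, 0.4, -0.5]
opening: 0.995
```

Emit:
{"method": "drive_tool", "body": {
  "increments": [
    [[-0.21, 0.8, -0.11], [0, 0, 0.01]],
    [[0, 0, 0], [0, 0, 0]],
    [[0, 0, 0], [0, 0, 0]]
  ]
}}

```text
t: 12.83
eef_pos: [554.6, -411.4, 112.5]
tcp_rot: [3.14, -0.005, -0.052]
ft_force: [-0.2, -0.0, -0.3]
opening: 0.996
```

Run:
```python
from h import *
p=cam('wrist','w5.png')
print(env.state()['eef_pos'])
```

```text
[ 554.98575429 -410.27561055  112.17792315]
```

View pics/w5.png

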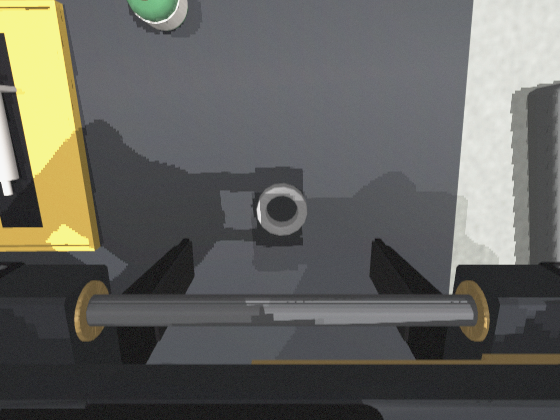

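Run:
```python
from h import *
p=cam('wrist')
c=ray(p,282,210,16); print(c, [ray(p,*q,16).round(1) for q in [(256,210),(307,210),(282,184),(282,236)]])
plan((c[0],c[1],30,-.05),(c[0],c[1],3,-.05,13))
```

```text
[ 555.41959891 -411.77577348   16.        ] [array([ 556.5, -390.9,   16. ]), array([ 554.4, -431.9,   16. ]), array([ 576.7, -412.9,   16. ]), array([ 533.2, -410.7,   16. ])]
from [ 555.2 -409.7  112.1] [ 3.14  -0.005 -0.05 ] t 12.93
end [ 555.4 -411.8    2.9] [-3.141  0.    -0.05 ]
[[[0,0.02,0.91],[0.01,-0.02,0]],[[0,0.02,0.91],[0,-0.02,0]],[[0,0.03,0.92],[0.01,-0.02,0]],[[0,0,0.3],[0,0,0]],[[0,0,0.3],[0,0,0]]]
[[[0,0,0.3],[0,0,0]]]
```

Emit:
{"method": "drive_tool", "body": {
  "increments": [
    [[0, 0.02, 0.91], [0.01, -0.02, 0]],
    [[0, 0.02, 0.91], [0, -0.02, 0]],
    [[0, 0.03, 0.92], [0.01, -0.02, 0]],
    [[0, 0, 0.3], [0, 0, 0]],
    [[0, 0, 0.3], [0, 0, 0]]
  ],
  "jaw": 0.5
}}

```text
t: 13.35
eef_pos: [555.5, -411.3, 10.6]
tcp_rot: [-3.14, 0.001, -0.049]
ft_force: [0.2, -0.4, 0.0]
opening: 0.759
```

Emit:
{"method": "drive_tool", "body": {
  "increments": [
    [[0, 0, 0.3], [0, 0, 0]],
    [[0, 0, 0], [0, 0, 0]],
    [[0, 0, 0], [0, 0, 0]]
  ]
}}

```text
t: 13.6
eef_pos: [555.7, -412.6, 3.3]
tcp_rot: [3.141, -0.001, -0.05]
ft_force: [-1.1, -0.3, -0.0]
opening: 0.753
```

Emit:
{"method": "drive_tool", "body": {
  "increments": [
    [[0, 0, 0], [0, 0, 0]],
    [[0, 0, 0], [0, 0, 0]],
    [[0, 0, 0], [0, 0, 0]],
    [[0, 0, 0], [0, 0, 0]],
    [[0, 0, 0], [0, 0, 0]]
  ],
  "jaw": -1
}}

```text
t: 14.02
eef_pos: [555.4, -412.7, 3.0]
tcp_rot: [3.141, -0.0, -0.05]
ft_force: [-1.3, 1.0, -0.5]
opening: 0.456
```

Emit:
{"method": "drive_tool", "body": {
  "increments": [
    [[0, 0, 0], [0, 0, 0]],
    [[0, 0, -0.4], [0, 0, 0]],
    [[0, 0, -0.8], [0, 0, 0]],
    [[0, 0, -0.8], [0, 0, 0]],
    [[0, 0, -0.8], [0, 0, 0]]
  ]
}}

```text
t: 14.43
eef_pos: [555.2, -412.5, 88.2]
tcp_rot: [-3.141, 0.0, -0.05]
ft_force: [0.1, 0.4, -0.4]
opening: 0.435
```

Run:
```python
from h import *
c,s=np.cos(-.096),np.sin(-.096)
x=613.7+c*50-s*50; y=146.1+s*50+c*50; print(x,y)
plan((x,y,100,-.096))
```

```text
668.2624074894917 191.0771462962099
from [ 555.2 -412.5   88.2] [-3.141  0.    -0.05 ] t 14.43
end [668.1 191.2 100. ] [-3.141  0.    -0.096]
[[[0.13,-0.92,-0.02],[0,0,0.03]],[[0.12,-0.92,-0.02],[0,0,0.03]],[[0.12,-0.93,-0.01],[0,0,0.03]],[[0.12,-0.92,-0.02],[0,0,0.03]],[[0.11,-0.92,-0.02],[0,0,0.03]]]
[[[0.12,-0.93,-0.02],[0,0,0.03]],[[0.11,-0.92,-0.01],[0,0,0.02]],[[0.11,-0.92,-0.02],[0,0,0.03]],[[0.11,-0.93,-0.02],[0,0,0.02]],[[0.11,-0.92,-0.02],[0,0,0.03]]]
[[[0.1,-0.93,-0.01],[0,0,0.02]],[[0.11,-0.92,-0.02],[0,0,0.03]],[[0.1,-0.93,-0.02],[0,0,0.02]],[[0.1,-0.92,-0.02],[0,0,0.03]],[[0.09,-0.93,-0.01],[0,0,0.02]]]
[[[0.1,-0.92,-0.02],[0,0,0.03]],[[0.09,-0.93,-0.02],[0,0,0.02]],[[0.1,-0.92,-0.02],[0,0,0.03]],[[0.09,-0.93,-0.02],[0,0,0.02]],[[0.08,-0.93,-0.01],[0,0,0.03]]]
[[[0.09,-0.92,-0.02],[0,0,0.02]],[[0.08,-0.93,-0.02],[0,0,0.03]]]
```

Emit:
{"method": "drive_tool", "body": {
  "increments": [
    [[0.13, -0.92, -0.02], [0, 0, 0.03]],
    [[0.12, -0.92, -0.02], [0, 0, 0.03]],
    [[0.12, -0.93, -0.01], [0, 0, 0.03]],
    [[0.12, -0.92, -0.02], [0, 0, 0.03]],
    [[0.11, -0.92, -0.02], [0, 0, 0.03]]
  ]
}}

```text
t: 14.85
eef_pos: [580.9, -274.3, 90.3]
tcp_rot: [3.141, -0.001, -0.062]
ft_force: [1.0, -0.1, -0.6]
opening: 0.434
```

Emit:
{"method": "drive_tool", "body": {
  "increments": [
    [[0.12, -0.93, -0.02], [0, 0, 0.03]],
    [[0.11, -0.92, -0.01], [0, 0, 0.02]],
    [[0.11, -0.92, -0.02], [0, 0, 0.03]],
    [[0.11, -0.93, -0.02], [0, 0, 0.02]],
    [[0.11, -0.92, -0.02], [0, 0, 0.03]]
  ]
}}

```text
t: 15.27
eef_pos: [606.9, -137.0, 92.9]
tcp_rot: [3.142, -0.001, -0.073]
ft_force: [1.1, -0.5, -1.3]
opening: 0.432
```

Emit:
{"method": "drive_tool", "body": {
  "increments": [
    [[0.1, -0.93, -0.01], [0, 0, 0.02]],
    [[0.11, -0.92, -0.02], [0, 0, 0.03]],
    [[0.1, -0.93, -0.02], [0, 0, 0.02]],
    [[0.1, -0.92, -0.02], [0, 0, 0.03]],
    [[0.09, -0.93, -0.01], [0, 0, 0.02]]
  ]
}}

```text
t: 15.68
eef_pos: [632.5, 0.4, 95.4]
tcp_rot: [-3.142, -0.001, -0.082]
ft_force: [0.5, -0.5, -0.8]
opening: 0.435
```

Emit:
{"method": "drive_tool", "body": {
  "increments": [
    [[0.1, -0.92, -0.02], [0, 0, 0.03]],
    [[0.09, -0.93, -0.02], [0, 0, 0.02]],
    [[0.1, -0.92, -0.02], [0, 0, 0.03]],
    [[0.09, -0.93, -0.02], [0, 0, 0.02]],
    [[0.08, -0.93, -0.01], [0, 0, 0.03]]
  ]
}}

```text
t: 16.1
eef_pos: [658.2, 137.7, 98.1]
tcp_rot: [-3.141, -0.001, -0.092]
ft_force: [0.5, 0.0, -1.4]
opening: 0.435
```

Emit:
{"method": "drive_tool", "body": {
  "increments": [
    [[0.09, -0.92, -0.02], [0, 0, 0.02]],
    [[0.08, -0.93, -0.02], [0, 0, 0.03]],
    [[0, 0, 0.5], [0, 0, 0]],
    [[0, 0, 0], [0, 0, 0]],
    [[0, 0, 0], [0, 0, 0]]
  ]
}}

```text
t: 16.52
eef_pos: [667.7, 190.9, 83.3]
tcp_rot: [3.141, 0.002, -0.096]
ft_force: [-0.1, 0.2, -0.4]
opening: 0.437
```

Run:
```python
from h import *
p=cam('wrist','w6.png')
p=cam('scene','s6.png')
print(env.state()['eef_pos'])
```

```text
[668.3875926  190.23013361  84.13162698]
```

View pics/w6.png

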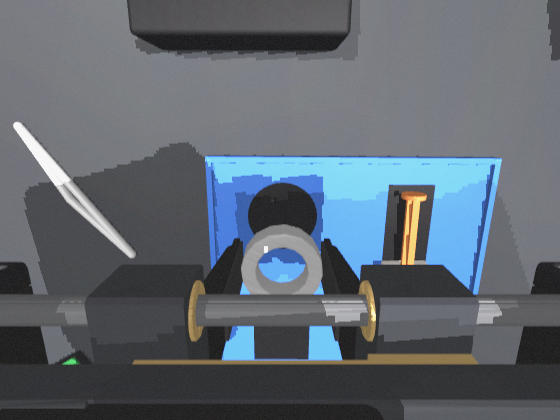

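View pics/s6.png

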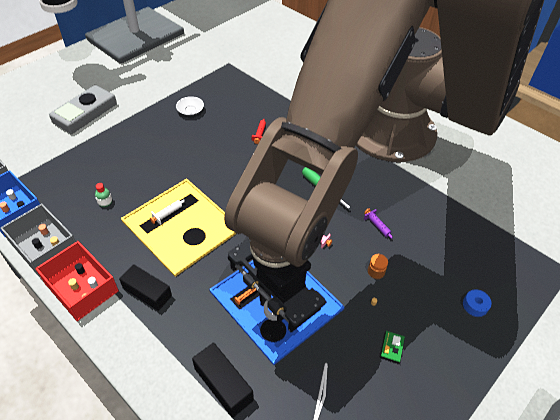

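Run:
```python
from h import *
p=cam('wrist')
print(ray(p,282,183,6),ray(p,249,213,6),ray(p,317,213,6))
c,s=np.cos(-.096),np.sin(-.096)
print(env.state()['eef_pos'])
plan((668.3,190.5,30,-.096),(668.3,190.5,9.3,-.096,10))
```

```text
[694.0297297  186.47363959   6.        ] [673.5799866  213.42964943   6.        ] [668.58976605 162.46850176   6.        ]
[668.50661266 190.18800795  84.27125017]
from [668.5 190.2  84.3] [-3.141e+00 -1.000e-03 -9.700e-02] t 16.67
end [668.3 190.5   9.3] [-3.141  0.    -0.096]
[[[0,0,0.9],[0,0,-0.01]],[[-0.01,-0.01,0.91],[0,-0.01,-0.01]],[[0,0,0.23],[0,0,0]],[[0,0,0.23],[0,0,0]],[[0,0,0.23],[0,0,0]]]
```

Emit:
{"method": "drive_tool", "body": {
  "increments": [
    [[0, 0.03, 0.9], [0, 0, -0.01]],
    [[-0.01, 0.01, 0.91], [0, -0.01, -0.01]],
    [[0, 0, 0.23], [0, 0, 0]],
    [[0, 0, 0.23], [0, 0, 0]],
    [[0, 0, 0.23], [0, 0, 0]]
  ]
}}

```text
t: 17.08
eef_pos: [668.5, 189.6, 9.1]
tcp_rot: [-3.141, -0.0, -0.095]
ft_force: [-0.3, 0.4, -0.7]
opening: 0.435
```

Emit:
{"method": "drive_tool", "body": {
  "increments": [
    [[0, 0, 0.02], [0, 0, 0]],
    [[0, 0, 0], [0, 0, 0]],
    [[0, 0, 0], [0, 0, 0]]
  ]
}}

```text
t: 17.33
eef_pos: [668.3, 190.0, 8.7]
tcp_rot: [-3.141, -0.0, -0.095]
ft_force: [-0.4, -0.4, -1.0]
opening: 0.432
```

Emit:
{"method": "drive_tool", "body": {
  "increments": [
    [[0, 0, 0], [0, 0, 0]],
    [[0, 0, 0], [0, 0, 0]],
    [[0, 0, 0], [0, 0, 0]],
    [[0, 0, -0.3], [0, 0, 0]],
    [[0, 0, -0.8], [0, 0, 0]]
  ],
  "jaw": 0.4
}}

```text
t: 17.75
eef_pos: [666.3, 189.6, 38.7]
tcp_rot: [3.14, 0.006, -0.095]
ft_force: [-0.5, -1.0, 0.0]
opening: 0.688
```

Run:
```python
from h import *
s=env.state();p=s['eef_pos']
plan((p[0],p[1],80,-.096),(532,383,110,.46))
```

```text
from [666.3 189.6  38.7] [ 3.14   0.006 -0.095] t 17.75
end [531.9 383.1 109.9] [-3.141 -0.     0.46 ]
[[[0,0,-0.69],[0.01,0.04,0.01]],[[-0.01,0,-0.69],[0.01,0.03,0]],[[-0.56,-0.67,-0.11],[0,0,-0.77]],[[-0.52,-0.69,-0.11],[0,0,-0.77]],[[-0.48,-0.73,-0.11],[0,0,-0.77]]]
[[[-0.43,-0.76,-0.11],[0,0,-0.77]],[[-0.39,-0.79,-0.11],[0,0,-0.77]],[[-0.33,-0.8,-0.11],[0,0,-0.77]],[[-0.29,-0.82,-0.11],[0,0,-0.78]],[[-0.23,-0.84,-0.11],[0,0,-0.77]]]
[[[-0.18,-0.86,-0.11],[0,0,-0.78]]]
```

Emit:
{"method": "drive_tool", "body": {
  "increments": [
    [[0, 0, -0.69], [0.01, 0.04, 0.01]],
    [[-0.01, 0, -0.69], [0.01, 0.03, 0]],
    [[-0.56, -0.67, -0.11], [0, 0, -0.77]],
    [[-0.52, -0.69, -0.11], [0, 0, -0.77]],
    [[-0.48, -0.73, -0.11], [0, 0, -0.77]]
  ],
  "jaw": 1
}}

```text
t: 18.17
eef_pos: [622.5, 254.6, 93.4]
tcp_rot: [-3.141, -0.006, 0.091]
ft_force: [0.3, 0.7, 0.2]
opening: 0.977
```

Emit:
{"method": "drive_tool", "body": {
  "increments": [
    [[-0.43, -0.76, -0.11], [0, 0, -0.77]],
    [[-0.39, -0.79, -0.11], [0, 0, -0.77]],
    [[-0.33, -0.8, -0.11], [0, 0, -0.77]],
    [[-0.29, -0.82, -0.11], [0, 0, -0.78]],
    [[-0.23, -0.84, -0.11], [0, 0, -0.77]]
  ]
}}

```text
t: 18.58
eef_pos: [547.3, 362.6, 109.3]
tcp_rot: [3.141, -0.006, 0.401]
ft_force: [0.2, 0.2, -0.0]
opening: 0.998
```

Emit:
{"method": "drive_tool", "body": {
  "increments": [
    [[-0.18, -0.86, -0.11], [0, 0, -0.78]],
    [[0, 0, 0], [0, 0, 0]],
    [[0, 0, 0], [0, 0, 0]]
  ]
}}

```text
t: 18.83
eef_pos: [532.5, 384.4, 112.4]
tcp_rot: [3.14, -0.006, 0.462]
ft_force: [0.1, -0.4, 1.0]
opening: 1.003
```

Run:
```python
from h import *
p=cam('wrist','w7.png')
print(env.state()['eef_pos'])
```

```text
[533.06309128 383.50471611 112.08161086]
```

View pics/w7.png

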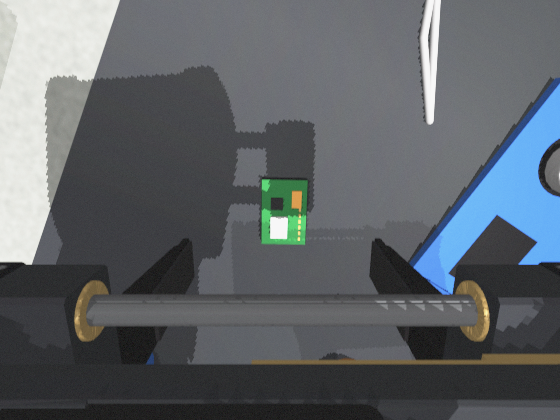

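Run:
```python
from h import *
p=cam('wrist')
q=np.array([ray(p,*c,10) for c in [(262,179),(307,178),(305.5,244),(261,244.5)]])
c=q.mean(0);l=(q[0]+q[1]-q[2]-q[3])/2;print(c,np.hypot(*l[:2]),np.arctan2(l[1],l[0]),np.hypot(*(q[0]-q[1])[:2]))
plan((c[0],c[1],30,.45),(c[0],c[1],2.5,.45,13))
```

```text
[531.32717032 379.28689629  10.        ] 56.39027742648916 0.44387503315478927 36.17340428738563
from [533.4 382.9 111.9] [ 3.14  -0.005  0.46 ] t 18.93
end [531.3 379.2   2.6] [-3.141  0.     0.45 ]
[[[-0.04,0.02,0.91],[0.01,-0.02,0.04]],[[-0.05,0.03,0.91],[0,-0.02,0.04]],[[-0.04,0.03,0.91],[0.01,-0.03,0.04]],[[0,0,0.3],[0,0,0]],[[0,0,0.31],[0,0,0]]]
[[[0,0,0.3],[0,0,0]]]
```

Emit:
{"method": "drive_tool", "body": {
  "increments": [
    [[-0.04, 0.02, 0.91], [0.01, -0.02, 0.04]],
    [[-0.05, 0.03, 0.91], [0, -0.02, 0.04]],
    [[-0.04, 0.03, 0.91], [0.01, -0.03, 0.04]],
    [[0, 0, 0.3], [0, 0, 0]],
    [[0, 0, 0.31], [0, 0, 0]]
  ],
  "jaw": 0.5
}}

```text
t: 19.35
eef_pos: [531.3, 378.5, 10.3]
tcp_rot: [-3.141, 0.002, 0.449]
ft_force: [0.7, 0.0, 0.3]
opening: 0.76
```

Emit:
{"method": "drive_tool", "body": {
  "increments": [
    [[0, 0, 0.3], [0, 0, 0]],
    [[0, 0, 0], [0, 0, 0]],
    [[0, 0, 0], [0, 0, 0]]
  ]
}}

```text
t: 19.6
eef_pos: [531.3, 379.6, 2.8]
tcp_rot: [-3.141, -0.0, 0.451]
ft_force: [-0.6, 0.2, 0.2]
opening: 0.754
```

Emit:
{"method": "drive_tool", "body": {
  "increments": [
    [[0, 0, 0], [0, 0, 0]],
    [[0, 0, 0], [0, 0, 0]],
    [[0, 0, 0], [0, 0, 0]],
    [[0, 0, 0], [0, 0, 0]],
    [[0, 0, 0], [0, 0, 0]]
  ],
  "jaw": -1
}}

```text
t: 20.02
eef_pos: [531.0, 379.6, 2.6]
tcp_rot: [-3.141, 0.0, 0.451]
ft_force: [-0.3, 0.5, 0.6]
opening: 0.456
```

Emit:
{"method": "drive_tool", "body": {
  "increments": [
    [[0, 0, 0], [0, 0, 0]],
    [[0, 0, -0.4], [0, 0, 0]],
    [[0, 0, -0.8], [0, 0, 0]],
    [[0, 0, -0.8], [0, 0, 0]],
    [[0, 0, -0.8], [0, 0, 0]]
  ]
}}

```text
t: 20.43
eef_pos: [530.9, 379.4, 87.9]
tcp_rot: [-3.141, 0.001, 0.451]
ft_force: [-0.1, 0.1, -0.3]
opening: 0.397
```

Run:
```python
from h import *
c,s=np.cos(-.096),np.sin(-.096)
x=613.7-c*45-s*50; y=145.6-s*45+c*50; print(x,y)
plan((x,y,90,-.096))
```

```text
573.6998313930752 199.6831444298275
from [530.9 379.4  87.9] [-3.141e+00  1.000e-03  4.510e-01] t 20.43
end [573.8 199.8  90. ] [-3.141  0.    -0.096]
[[[-0.19,0.86,-0.01],[0,0,0.98]],[[-0.12,0.87,-0.01],[0,0,0.98]],[[-0.05,0.88,-0.01],[0,0,0.97]],[[0.01,0.88,-0.01],[0,0,0.98]],[[0.09,0.88,-0.01],[0,0,0.97]]]
[[[0.15,0.86,-0.01],[0,0.01,0.98]],[[0.22,0.85,-0.01],[0,0,0.97]]]
```

Emit:
{"method": "drive_tool", "body": {
  "increments": [
    [[-0.19, 0.86, -0.01], [0, 0, 0.98]],
    [[-0.12, 0.87, -0.01], [0, 0, 0.98]],
    [[-0.05, 0.88, -0.01], [0, 0, 0.97]],
    [[0.01, 0.88, -0.01], [0, 0, 0.98]],
    [[0.09, 0.88, -0.01], [0, 0, 0.97]]
  ]
}}

```text
t: 20.85
eef_pos: [561.9, 249.9, 88.7]
tcp_rot: [-3.141, 0.0, 0.057]
ft_force: [0.2, 1.3, -0.6]
opening: 0.395
```

Emit:
{"method": "drive_tool", "body": {
  "increments": [
    [[0.15, 0.86, -0.01], [0, 0.01, 0.98]],
    [[0.22, 0.85, -0.01], [0, 0, 0.97]],
    [[0, 0, 0], [0, 0, 0]],
    [[0, 0, 0], [0, 0, 0]]
  ]
}}

```text
t: 21.18
eef_pos: [574.3, 198.8, 89.1]
tcp_rot: [-3.141, -0.001, -0.097]
ft_force: [-0.4, -0.8, 0.3]
opening: 0.396
```

Run:
```python
from h import *
p=cam('wrist','w8.png')
print(env.state()['eef_pos'])
```

```text
[574.02239288 199.78236414  88.94845997]
```

View pics/w8.png

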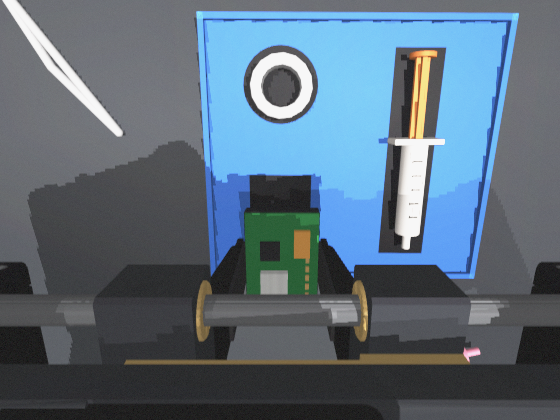

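Run:
```python
from h import *
p=cam('wrist')
a=ray(p,250,176,6);b=ray(p,311,176,6);m=(a+b)/2
print(a,b,m, m[:2]-32*np.array([np.cos(-.096),np.sin(-.096)]))
t=ray(p,406,248,15);e=ray(p,426,53,15);m=(t+e)/2
c=[ray(p,*q,6) for q in [(396,47),(446,47),(380,252),(421,254)]];print('syr',m,'field',np.mean(c,0))
print('collar',ray(p,281,85,22),'field',ray(p,281,84,6))
plan((573.8,199.5,30,-.096),(573.8,199.5,9,-.096,10))
```

```text
[606.32854052 219.36841542   6.        ] [601.98165954 174.11760223   6.        ] [604.15510003 196.74300882   6.        ] [572.30244282 199.81029241]
syr [609.58460331 100.26631457  15.        ] field [608.23661063 100.76754795   6.        ]
collar [666.65728298 190.32343771  22.        ] field [668.48813895 190.16636559   6.        ]
from [573.9 200.3  88.8] [-3.141 -0.    -0.095] t 21.28
end [573.8 199.5   9. ] [ 3.141  0.    -0.096]
[[[0,0.01,0.65],[0,0,0.01]],[[0,0.01,0.66],[0,0,0]],[[0,0.01,0.65],[-0.01,-0.01,0.01]],[[0,0,0.23],[0,0,0]],[[0,0,0.24],[0,0,0]]]
[[[0,0,0.23],[0,0,0]]]
```

Emit:
{"method": "drive_tool", "body": {
  "increments": [
    [[-0.01, 0.01, 0.65], [0, 0, 0.01]],
    [[-0.01, 0.01, 0.66], [0, 0, 0]],
    [[0, 0.01, 0.65], [-0.01, -0.01, 0.01]],
    [[0, 0, 0.23], [0, 0, 0]],
    [[0, 0, 0.24], [0, 0, 0]]
  ]
}}

```text
t: 21.7
eef_pos: [572.8, 200.0, 14.8]
tcp_rot: [3.141, 0.002, -0.095]
ft_force: [-0.4, -0.0, 0.0]
opening: 0.395
```

Emit:
{"method": "drive_tool", "body": {
  "increments": [
    [[0, 0, 0.24], [0, 0, 0]],
    [[0, 0, 0], [0, 0, 0]],
    [[0, 0, 0], [0, 0, 0]]
  ]
}}

```text
t: 21.95
eef_pos: [573.4, 199.4, 8.5]
tcp_rot: [3.141, 0.0, -0.097]
ft_force: [0.2, 0.8, -1.7]
opening: 0.391
```

Emit:
{"method": "drive_tool", "body": {
  "increments": [
    [[0, 0, 0], [0, 0, 0]],
    [[0, 0, 0], [0, 0, 0]],
    [[0, 0, 0], [0, 0, 0]],
    [[0, 0, -0.3], [0, 0, 0]],
    [[0, 0, -0.8], [0, 0, 0]]
  ],
  "jaw": 0.3
}}

```text
t: 22.37
eef_pos: [571.9, 198.7, 39.7]
tcp_rot: [3.14, 0.005, -0.097]
ft_force: [-0.4, -0.6, 0.3]
opening: 0.639
```

Run:
```python
from h import *
s=env.state();p=s['eef_pos']
plan((p[0],p[1],100,-.096),(411,250,150,-.06))
```

```text
from [571.9 198.7  39.7] [ 3.14   0.005 -0.097] t 22.37
end [411.  250.  150.1] [-3.141  0.    -0.06 ]
[[[0,0,-0.67],[0.01,0.02,-0.01]],[[-0.01,0,-0.67],[0.01,0.02,0]],[[0,0,-0.67],[0.01,0.02,-0.01]],[[-0.79,-0.17,-0.24],[0,0,-0.06]],[[-0.78,-0.17,-0.24],[0,0,-0.06]]]
[[[-0.78,-0.18,-0.23],[0,0,-0.07]],[[-0.79,-0.18,-0.24],[0,0,-0.06]],[[-0.78,-0.19,-0.24],[0,0,-0.07]],[[-0.78,-0.19,-0.24],[0,0,-0.06]],[[-0.78,-0.19,-0.24],[0,0,-0.07]]]
```

Emit:
{"method": "drive_tool", "body": {
  "increments": [
    [[0, 0, -0.67], [0.01, 0.02, -0.01]],
    [[-0.01, 0, -0.67], [0.01, 0.02, 0]],
    [[0, 0, -0.67], [0.01, 0.02, -0.01]],
    [[-0.79, -0.17, -0.24], [0, 0, -0.06]],
    [[-0.78, -0.17, -0.24], [0, 0, -0.06]]
  ],
  "jaw": 1
}}

```text
t: 22.78
eef_pos: [527.1, 213.4, 117.5]
tcp_rot: [-3.139, -0.006, -0.087]
ft_force: [-0.8, 0.5, -0.5]
opening: 0.943
```

Emit:
{"method": "drive_tool", "body": {
  "increments": [
    [[-0.78, -0.18, -0.23], [0, 0, -0.07]],
    [[-0.79, -0.18, -0.24], [0, 0, -0.06]],
    [[-0.78, -0.19, -0.24], [0, 0, -0.07]],
    [[-0.78, -0.19, -0.24], [0, 0, -0.06]],
    [[-0.78, -0.19, -0.24], [0, 0, -0.07]]
  ]
}}

```text
t: 23.2
eef_pos: [410.7, 250.4, 152.1]
tcp_rot: [-3.14, -0.005, -0.06]
ft_force: [-0.4, 0.2, 0.1]
opening: 1.002
```

Emit:
{"method": "drive_tool", "body": {
  "increments": [
    [[0, 0, 0], [0, 0, 0]],
    [[0, 0, 0], [0, 0, 0]]
  ]
}}

```text
t: 23.37
eef_pos: [411.6, 250.6, 152.2]
tcp_rot: [-3.139, -0.006, -0.058]
ft_force: [0.5, 0.2, 0.4]
opening: 0.997
```

Run:
```python
from h import *
p=cam('wrist','w9.png')
print(env.state()['eef_pos'])
```

```text
[412.29534118 250.39974314 151.73828696]
```

View pics/w9.png

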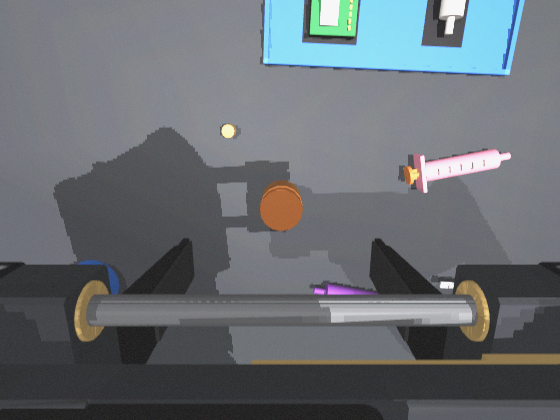

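Run:
```python
from h import *
p=cam('wrist')
c=ray(p,281.3,208.5,42);print(c)
plan((c[0],c[1],55,-.05),(c[0],c[1],7,-.05,16))
```

```text
[410.43484703 250.01982719  42.        ]
from [412.6 250.2 151.4] [-3.139 -0.005 -0.06 ] t 23.47
end [410.5 250.1   7.1] [ 3.141 -0.    -0.05 ]
[[[-0.02,0,0.8],[-0.01,-0.02,-0.03]],[[-0.02,0.01,0.81],[-0.01,-0.01,-0.03]],[[-0.02,0,0.8],[0,-0.02,-0.03]],[[-0.02,0,0.8],[-0.01,-0.01,-0.03]],[[0,0,0.53],[0,0,0]]]
[[[0,0,0.54],[0,0,0]],[[0,0,0.53],[0,0,0]]]
```

Emit:
{"method": "drive_tool", "body": {
  "increments": [
    [[-0.02, 0, 0.8], [-0.01, -0.02, -0.03]],
    [[-0.02, 0.01, 0.81], [-0.01, -0.01, -0.03]],
    [[-0.02, 0, 0.8], [0, -0.02, -0.03]],
    [[-0.02, 0, 0.8], [-0.01, -0.01, -0.03]],
    [[0, 0, 0.53], [0, 0, 0]]
  ]
}}

```text
t: 23.88
eef_pos: [409.9, 249.4, 36.5]
tcp_rot: [3.14, 0.002, -0.051]
ft_force: [1.2, 0.4, -1.2]
opening: 1.002
```

Emit:
{"method": "drive_tool", "body": {
  "increments": [
    [[0, 0, 0.54], [0, 0, 0]],
    [[0, 0, 0.53], [0, 0, 0]],
    [[0, 0, 0], [0, 0, 0]],
    [[0, 0, 0], [0, 0, 0]]
  ],
  "jaw": 0.2
}}

```text
t: 24.22
eef_pos: [409.9, 249.6, 6.0]
tcp_rot: [3.14, 0.002, -0.051]
ft_force: [0.6, 0.7, 0.3]
opening: 0.775
```

Emit:
{"method": "drive_tool", "body": {
  "increments": [
    [[0, 0, 0], [0, 0, 0]],
    [[0, 0, 0], [0, 0, 0]],
    [[0, 0, 0], [0, 0, 0]],
    [[0, 0, 0], [0, 0, 0]],
    [[0, 0, 0], [0, 0, 0]]
  ],
  "jaw": -1
}}

```text
t: 24.63
eef_pos: [409.8, 250.2, 7.2]
tcp_rot: [3.141, -0.0, -0.05]
ft_force: [0.6, 0.4, 0.6]
opening: 0.424
```

Emit:
{"method": "drive_tool", "body": {
  "increments": [
    [[0, 0, 0], [0, 0, 0]],
    [[0, 0, -0.3], [0, 0, 0]],
    [[0, 0, -0.7], [0, 0, 0]],
    [[0, 0, -0.8], [0, 0, 0]],
    [[0, 0, -0.8], [0, 0, 0]]
  ]
}}

```text
t: 25.05
eef_pos: [409.3, 250.0, 85.9]
tcp_rot: [3.14, 0.002, -0.05]
ft_force: [0.3, -0.0, 0.5]
opening: 0.391
```

Run:
```python
from h import *
c,s=np.cos(-.045),np.sin(-.045)
x=625.4-s*50; y=-150.5+c*50; print(x,y)
plan((480,130,115,-.045),(x,y,115,-.045),vmax=25)
```

```text
627.649240701883 -100.55061645760787
from [409.3 250.   85.9] [ 3.14e+00  2.00e-03 -5.00e-02] t 25.05
end [ 627.7 -100.6  114.9] [-3.141  0.    -0.045]
[[[0.43,0.65,-0.16],[0,0,-0.01]],[[0.42,0.64,-0.16],[0,0,-0.01]],[[0.43,0.65,-0.16],[0,0.01,-0.01]],[[0.42,0.65,-0.17],[0.01,0,-0.01]],[[0.42,0.64,-0.16],[0,0.01,-0.01]]]
[[[0.43,0.65,-0.16],[0.01,0,-0.01]],[[0.48,0.68,0],[0,0,0]],[[0.48,0.68,0],[0,0,0]],[[0.47,0.67,0],[0,0,0]],[[0.48,0.68,0],[0,0,0]]]
[[[0.48,0.68,0],[0,0,0]],[[0.48,0.68,0],[0,0,0]],[[0.48,0.68,0],[0,0,0]],[[0.48,0.67,0],[0,0,0]],[[0.47,0.68,0],[0,0,0]]]
[[[0.48,0.68,0],[0,0,0]],[[0.48,0.68,0],[0,0,0]]]
```

Emit:
{"method": "drive_tool", "body": {
  "increments": [
    [[0.43, 0.65, -0.16], [0, 0, -0.01]],
    [[0.42, 0.64, -0.16], [0, 0, -0.01]],
    [[0.43, 0.65, -0.16], [0, 0.01, -0.01]],
    [[0.42, 0.65, -0.17], [0.01, 0, -0.01]],
    [[0.42, 0.64, -0.16], [0, 0.01, -0.01]]
  ]
}}

```text
t: 25.47
eef_pos: [468.8, 149.3, 110.0]
tcp_rot: [-3.141, -0.001, -0.046]
ft_force: [0.8, 0.3, -0.7]
opening: 0.391
```

Emit:
{"method": "drive_tool", "body": {
  "increments": [
    [[0.43, 0.65, -0.16], [0.01, 0, -0.01]],
    [[0.48, 0.68, 0], [0, 0, 0]],
    [[0.48, 0.68, 0], [0, 0, 0]],
    [[0.47, 0.67, 0], [0, 0, 0]],
    [[0.48, 0.68, 0], [0, 0, 0]]
  ]
}}

```text
t: 25.88
eef_pos: [534.4, 45.3, 114.5]
tcp_rot: [-3.141, -0.001, -0.045]
ft_force: [0.2, -0.4, -0.5]
opening: 0.394
```

Emit:
{"method": "drive_tool", "body": {
  "increments": [
    [[0.48, 0.68, 0], [0, 0, 0]],
    [[0.48, 0.68, 0], [0, 0, 0]],
    [[0.48, 0.68, 0], [0, 0, 0]],
    [[0.48, 0.67, 0], [0, 0, 0]],
    [[0.47, 0.68, 0], [0, 0, 0]]
  ]
}}

```text
t: 26.3
eef_pos: [601.4, -59.5, 114.4]
tcp_rot: [-3.141, -0.001, -0.045]
ft_force: [0.1, 0.5, -1.1]
opening: 0.388
```

Emit:
{"method": "drive_tool", "body": {
  "increments": [
    [[0.48, 0.68, 0], [0, 0, 0]],
    [[0.48, 0.68, 0], [0, 0, 0]],
    [[0, 0, 0], [0, 0, 0]],
    [[0, 0, 0], [0, 0, 0]]
  ]
}}

```text
t: 26.63
eef_pos: [627.9, -101.3, 113.9]
tcp_rot: [-3.141, -0.001, -0.047]
ft_force: [0.1, -0.8, -0.8]
opening: 0.394
```

Run:
```python
from h import *
p=cam('wrist','w10.png')
print(env.state()['eef_pos'])
```

```text
[ 627.48430717 -100.42956837  113.90351942]
```

View pics/w10.png

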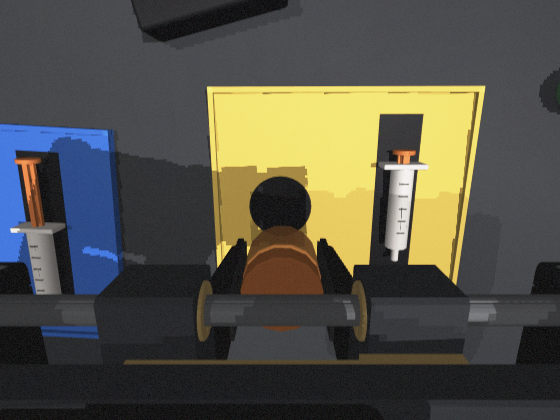

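Run:
```python
from h import *
p=cam('wrist')
print(ray(p,280.5,177,6),ray(p,250,207,6),ray(p,311,207,6))
print('syr',ray(p,395,262,15),ray(p,404,151,15),'field far',ray(p,380,114,6),ray(p,423,114,6))
plan((627.3,-100.7,35,-.045),(627.3,-100.7,14,-.045,10))
```

```text
[ 652.31033951 -101.57962013    6.        ] [628.02385351 -74.81600844   6.        ] [ 625.67312788 -125.95408521    6.        ]
syr [ 576.43966153 -195.44725561   15.        ] [ 669.96639961 -198.46161663   15.        ] field far [ 698.46265797 -181.4758645     6.        ] [ 696.91752076 -214.98990825    6.        ]
from [ 627.4 -100.   113.9] [-3.14  -0.    -0.045] t 26.73
end [ 627.4 -100.8   14. ] [-3.141 -0.    -0.045]
[[[0,0.01,0.88],[0,0,0]],[[0,0.01,0.87],[-0.01,0,0]],[[0,0.01,0.88],[0,0,0]],[[0,0,0.23],[0,0,0]],[[0,0,0.24],[0,0,0]]]
[[[0,0,0.23],[0,0,0]]]
```

Emit:
{"method": "drive_tool", "body": {
  "increments": [
    [[-0.01, 0.01, 0.88], [0, 0, 0]],
    [[-0.01, 0.01, 0.87], [-0.01, 0, 0]],
    [[0, 0, 0.88], [0, 0, 0]],
    [[0, 0, 0.23], [0, 0, 0]],
    [[0, 0, 0.24], [0, 0, 0]]
  ]
}}

```text
t: 27.15
eef_pos: [626.9, -100.1, 20.3]
tcp_rot: [-3.141, 0.001, -0.044]
ft_force: [0.2, -0.1, 0.1]
opening: 0.394
```

Emit:
{"method": "drive_tool", "body": {
  "increments": [
    [[0, 0, 0.22], [0, 0, 0]],
    [[0, 0, 0], [0, 0, 0]],
    [[0, 0, 0], [0, 0, 0]],
    [[0, 0, 0], [0, 0, 0]]
  ]
}}

```text
t: 27.48
eef_pos: [628.0, -101.1, 15.3]
tcp_rot: [3.141, -0.002, -0.045]
ft_force: [0.1, -0.7, -0.2]
opening: 0.392
```

Emit:
{"method": "drive_tool", "body": {
  "increments": [
    [[0, 0, 0.05], [0, 0, 0]],
    [[0, 0, 0], [0, 0, 0]],
    [[0, 0, 0], [0, 0, 0]]
  ]
}}

```text
t: 27.73
eef_pos: [627.7, -101.1, 13.1]
tcp_rot: [3.142, -0.002, -0.045]
ft_force: [1.1, -0.4, 1.9]
opening: 0.394
```

Contact; release and go straight up.

Emit:
{"method": "drive_tool", "body": {
  "increments": [
    [[0, 0, 0], [0, 0, 0]],
    [[0, 0, 0], [0, 0, 0]],
    [[0, 0, 0], [0, 0, 0]],
    [[0, 0, 0], [0, 0, 0]],
    [[0, 0, -0.2], [0, 0, 0]]
  ],
  "jaw": 0.3
}}

```text
t: 28.15
eef_pos: [626.9, -100.9, 17.9]
tcp_rot: [-3.141, 0.001, -0.045]
ft_force: [-0.4, 1.1, 0.0]
opening: 0.637
```

Emit:
{"method": "drive_tool", "body": {
  "increments": [
    [[0, 0, -0.6], [0, 0, 0]],
    [[0, 0, -0.8], [0, 0, 0]],
    [[0, 0, -0.8], [0, 0, 0]],
    [[0, 0, -0.8], [0, 0, 0]],
    [[-0.5, 0, -0.6], [0, 0, 0]]
  ]
}}

```text
t: 28.57
eef_pos: [614.2, -100.6, 129.1]
tcp_rot: [3.141, -0.004, -0.045]
ft_force: [-0.6, -0.1, -0.1]
opening: 0.65
```

Emit:
{"method": "drive_tool", "body": {
  "increments": [
    [[-0.9, 0, -0.3], [0, 0, 0]],
    [[-0.9, 0, -0.3], [0, 0, 0]],
    [[-0.9, 0, -0.3], [0, 0, 0]],
    [[-0.9, 0, -0.3], [0, 0, 0]],
    [[0, 0, 0], [0, 0, 0]]
  ]
}}

```text
t: 28.98
eef_pos: [501.0, -95.0, 164.4]
tcp_rot: [3.142, -0.001, -0.045]
ft_force: [1.1, -0.2, 1.1]
opening: 0.649
```

Run:
```python
from h import *
for n in ['wrist','scene','side']: cam(n,'f_'+n+'.png')
s=cv2.imread('pics/f_scene.png');d=cv2.imread('pics/f_side.png')
cv2.imwrite('pics/f1.png',cv2.resize(s[170:370,100:360],None,fx=3,fy=3,interpolation=cv2.INTER_CUBIC))
cv2.imwrite('pics/f2.png',cv2.resize(d[150:300,290:440],None,fx=4,fy=4,interpolation=cv2.INTER_CUBIC))
```

```text
(no output)
```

View pics/f_wrist.png

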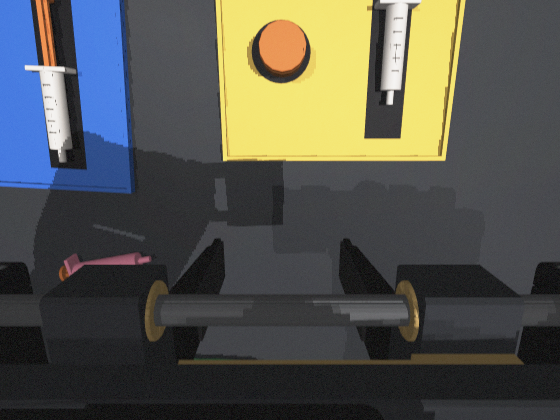

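View pics/f1.png

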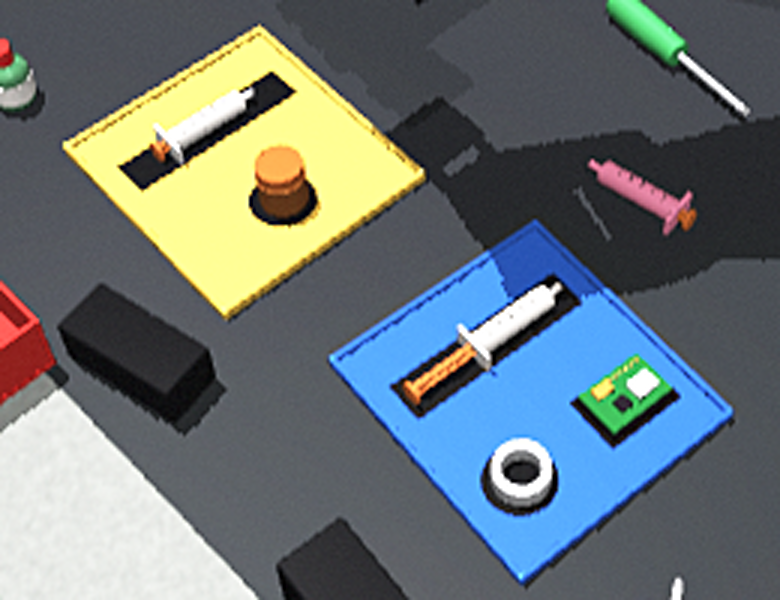

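View pics/f2.png

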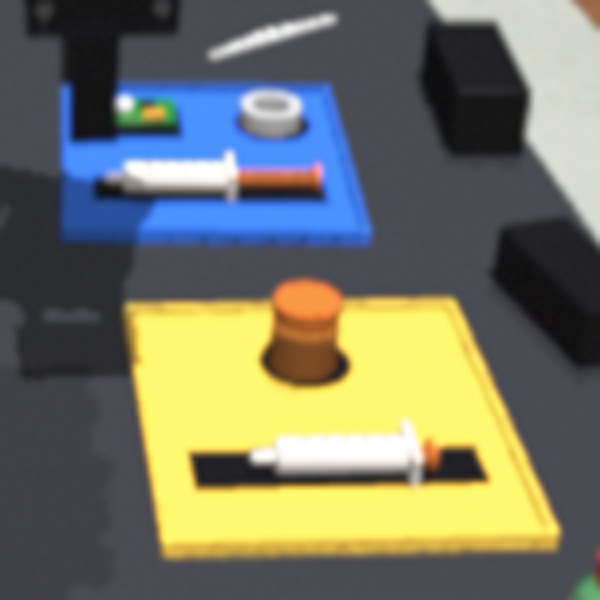

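The final views show all five parts on their fields, upright or flat, and the gripper clear of them: jar at f1 (283,185), empty syringe (205,122), full syringe (485,338), collar (520,472), board (628,395).

Run:
```python
from h import *
print(env.state()['t']);print(env.job_done())
```

```text
29.1333
the job is handed in; nothing more can be done
None
```

I made up both kits and handed the job in at about 29 s of the 136 s allowed; the hand-in gives no verdict.

- **Blue tray:** it holds the full syringe on the long field, the collar on the round field and the board on the oblong field.
- **Yellow tray:** it holds the empty syringe on the long field and the jar on the round field. The jar stayed upright throughout.

**Last checks:** the final wrist, scene and side pictures show all five parts on their fields, flat or upright, with the gripper clear. From the wrist camera, after placing, the full syringe and collar were each within about 2 mm of their field centres. The empty syringe was also close to its field centre. I checked the board and jar only by eye after release.

**Disagreements:** the fixed cameras and the wrist camera differed by 2 to 3 mm on the blue tray and the board, and by up to about 8 mm for the collar and jar. I used the wrist view to correct each grasp and placing. The empty syringe was let go roughly 2 mm above the floor, and the later pictures show it lying flat.

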